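# Calibration check of a grinding-ball feeder: three crank turns, then weigh

## Robot

A 7-joint arm with a two-finger parallel gripper is mounted at the origin on the work surface; the furniture and walls round the work are solid. World frame = base frame: x ahead of the robot, y to its left, z up, the work surface at z = 0. Lengths are in m, angles in rad, forces in N, time in s.
With the tool pointing down it reaches from about 0.35 to 0.9 m from the base axis. Payload 7.2 kg.
Tool frame: the origin (TCP) lies at the very end of the fingers, on their centre line; the grasp point (between the pads) lies 19 mm behind it; z points along the fingers, y is the line along which they close (so a half turn about z gives the same grasp; the last joint's range is limited). The gripper opens to 85 mm and grips with 20 to 120 N. Pads are 22 mm wide; open, the fingers measure 114 mm over their backs; the gripper's body (76 mm by 85 mm) begins 54 mm behind the grasp point. The pads swing forward as they close: fully open they stand 13 mm farther back than shut.
Start: joints at [-1.397, 0.411, -0.013, 1.596, 0.006, 1.134, -0.082], TCP at [0.15, 0.607, 0.231] pointing down, gripper open.
Joint ranges: [-2.95, 2.95], [-0.29, 1.99], [-1.47, 1.44], [0.14, 2.54], [-1.03, 4.17], [0.13, 1.85], [-2.86, 2.86]. Speed limits (rad/s): [2.39, 2.39, 3.01, 3.01, 3.14, 3.14, 3.14].

## Interface

Orientations are given as a unit quaternion [x, y, z, w].
In Python, from cell import sense, read_camera, close_job gives the robot as it stands.
- The arm moves only by the tool arm_command, never from a script. Its arguments are lists of equal length, an entry for each row: "slide": the shift along the tool's x, y, z as a fraction of full scale, a list of three; "twist": the turn, a rotation vector about the tool's x, y, z as a fraction of full scale, a list of three; "jaw": the closure, from -1 (fully open) to 1 (shut). In form: {"slide": [[dx, dy, dz], ...], "twist": [[ax, ay, az], ...], "jaw": [jaw, ...]}. A call has 1 to 10 rows; each row shifts and turns the commanded pose from where the row before left it, along the tool's axes as they then stand; what a row does not reach is not made up. Full scale, the value 1, is 400 mm for a shift and pi/2 rad for a turn. A row lasts 1/10 s, in which the tool goes at most 50 mm and 8.59 degrees, less where a joint would pass 70% of its speed; a pose out of reach is approached as far as the arm can. A call with a number of a shift or a turn outside -1 to 1 is refused whole. A call with a gripper value outside its range is refused whole. The fingers move at their own pace and stop on an object; "grip_force" is the grip in N (left out, the last holds). Time passes only in rows, so rows that do not move let the fingers close. It gives the time, the measured TCP pose, the force, the opening and the grip force at its end, in the units of the state.
- sense(): the state, without advancing time (a new reading comes with each control period).
- read_camera(name): name is "scene" or "top" or "wrist"; returns a dict with "color" (384x512x3 uint8, red, green, blue), "fov_y" (degrees; the focal length in pixels is half the picture's height over the tangent of half this angle, whatever the lens; pixels are square), "cx", "cy" (the principal point, pixels), "rvec" (rotation vector, rad) and "tvec" (3), from world to camera coordinates, as OpenCV has them; the wrist camera has in their place "mount" (4x4, takes a point from camera to tool coordinates, whose origin is the TCP and whose axes are the flange's). Camera axes: x right, y down, z forward; pixel columns grow to the right and rows downward; lengths in m; the calibration is good to about 2 mm. The wrist camera is an equidistant fisheye: a pixel r from the principal point sees the ray r / f radians off the axis. A picture is of the moment at which its call begins: read the wrist's pose just before it. There is no depth.
- close_job(): hands the job in; it is judged then, once.
The state is a dict: "t": time; "q": joint angles; "qd": joint speeds; "joint_efforts": joint torques, N m; "ee_pos": TCP position; "orientation": TCP orientation; "contact_force": force on the tool from outside, world axes, zero at the start; "moment": the same for the moment, N m; "opening": opening from 0.0 (shut) to 1.0 (fully open); "grip_force": force on a finger pad.
Only numpy, scipy, OpenCV 4.12 (cv2) and the standard library are available. Lean on these libraries where they do the work, as an engineer would, in place of code of your own. Each camera call takes 0.05 s, during which the arm holds its last target. There are 200 camera calls.

## Task

Check the dose of the grinding-ball feeder: stand the clear weighing cup under its spout, slide the red-knobbed gate fully open, and turn the crank exactly three full turns clockwise (seen from above) so that three balls drop into the cup, stopping with the handle back over the orange tab. Then push the gate fully shut and stand the cup with its balls upright on the balance pan, spilling nothing. Do not disturb the vial, the jar or the dish standing nearby.

Things in the scene. Friction and masses are not known exactly. Their poses are not given: they have to be found in the camera images.
- feeder: Hand-cranked ball feeder, fixed: grey base (x -32 to 68, y -122 to 50 mm, 10 high), aluminium drum (39 mm radius, cover 118 high), steel chute in front, gutter of balls on the right. Origin on the bench under the crank's axis; x from front (chute) to back, y left, z up. Each turn takes one ball from gutter to chute; the pocket fills by gravity, so take 1.5 s or more a turn.
- cup_spot (a point): Bench point (z = 0) below the spout's opening, 92.5 mm in front of the crank's axis; the cup's centre goes here, within 10 mm. The spout is a box 23 mm wide (feeder y), 80 to 105 mm in front of the axis, lower edge 54, upper edge 70 mm high; behind it the chute slopes up to the drum. Slide the cup in at bench level from the front, fingers left and right of the spout, hand above it.
- crank (a joint): Crank angle, rad: 0 with the handle over the orange tab, growing clockwise seen from above, 6.283 a turn, counting on without limit (a stop at -0.6). Starts within 0.25 of 0. Drag 0.03 N m; stays where it is left.
- crank_axis (a point): Point on the crank's vertical axis at the height of the middle of the handle's grip (169 mm).
- crank_knob (a point): Middle of the crank's upright black grip: 22 mm in diameter, 38 mm high (150 to 188 mm above the bench), 50 mm from the axis, spinning freely on its pin, so that it can be held from above without turning the hand. The steel arm under it is 149 mm high at its top. Goes round with the crank.
- park_tab (a point): Outer end of the orange parking tab, 77 mm from the crank's axis toward feeder +y, 10 mm wide, 118 mm above the bench.
- gutter_end (a point): Far, upper end of the sloping ball gutter, 120 mm from the crank's axis toward feeder -y, about 137 mm high; 22 mm wide.
- gate (a joint): Travel of the slide gate in m: 0 fully shut (holds the balls back), 0.024 fully open; it moves along feeder +x (away from the robot) to open. Friction about 1.2 N; it stays where it is left. Both ends are hard stops.
- gate_knob (a point): Middle of the gate's upright red knob: 15 mm in diameter, 24 mm high (115 to 139 mm above the bench), on a bar behind the drum on its right, 84 mm behind and 30 mm right of the crank's axis when shut. Moves with the gate.
- cup_center (a point): Centre, half-way up, of the loose clear weighing cup: 46 mm across the rim, 34 mm across the foot, 42 mm high, open at the top, 20 g empty. Its z axis is up along the cup. Grasp it from above across its outside; light grip.
- pan_center (a point): Centre of the top of the balance's round steel pan: 100 mm across, top 55 mm above the bench. The balance is fixed: white, 190 x 140 mm, body about 45 mm high, its display toward the robot.
- ball_1_center (a point): Centre of steel ball 1 of 6 (14 mm in diameter, 11 g), counted from the gate end of the gutter
- ball_2_center (a point): Centre of steel ball 2 of 6 (14 mm in diameter, 11 g), counted from the gate end of the gutter
- ball_3_center (a point): Centre of steel ball 3 of 6 (14 mm in diameter, 11 g), counted from the gate end of the gutter
- ball_4_center (a point): Centre of steel ball 4 of 6 (14 mm in diameter, 11 g), counted from the gate end of the gutter
- ball_5_center (a point): Centre of steel ball 5 of 6 (14 mm in diameter, 11 g), counted from the gate end of the gutter
- ball_6_center (a point): Centre of steel ball 6 of 6 (14 mm in diameter, 11 g), counted from the gate end of the gutter
- amber_vial: Bystander: brown glass dropper bottle, 30 mm across and 85 mm high, loose; origin at the middle of its foot.
- ball_jar: Bystander: small clear jar with a pink cap, 28 mm across and 46 mm high, loose; origin at the middle of its foot.
- petri: Bystander: closed clear petri dish, 59 mm across and 16 mm high, loose; origin at the middle of its foot.
Not all that is in view belongs to the job. What is meant by the part that bears cup_center is not green, and is the larger of those in its own colour. There is more than one size of the part that bears pan_center; the job needs the larger.

How it is judged:
By the outcome, as a careful person would: the job done as asked, in the order asked, and still so for the second after the job is handed in, with the robot touching nothing.
It also fails if it takes over 72 s, if anything falls off the work surface, if the arm or the gripper's body presses on something with over 40 N, if the wrist force passes 120 N, or if a joint passes its speed limit or range.

## Working session

There is one attempt and no reset: what is moved stays moved. The work goes in short steps, Python scripts to look and compute and a tool call to move; the robot and the scene stay as the last step left them, time stands still between calls to the robot, and variables do not carry over. Pictures are saved under pics/ and viewed, at most 10 in all, crops included, and the job is handed in when it is done.

Besides the shell and the picture viewer there is one more tool, called after ">>>" by a JSON object that holds its "name" and its "arguments", one argument or row to a line. arm_command: Moves the arm, as the interface text tells. Its arguments: {"type":"object","properties":{"slide":{"type":"array"},"twist":{"type":"array"},"jaw":{"type":"array"},"grip_force":{"type":"number"}},"required":["slide","twist","jaw"]}

```bash
mkdir -p pics; ls; cat > h.py <<'E'
import numpy as np, cv2
from cell import sense, read_camera, close_job
def K(c):
    f=192/np.tan(np.radians(c["fov_y"])/2)
    return np.array([[f,0,c["cx"]],[0,f,c["cy"]],[0,0,1.]])
def ray(c,u,v):
    R=cv2.Rodrigues(np.array(c["rvec"],float))[0]; t=np.array(c["tvec"],float)
    return -R.T@t, R.T@np.linalg.inv(K(c))@np.array([u,v,1.])
def onz(c,u,v,z):
    o,d=ray(c,u,v); return o+d*(z-o[2])/d[2]
def proj(c,p):
    return cv2.projectPoints(np.array(p,float).reshape(-1,3),np.array(c["rvec"],float),np.array(c["tvec"],float),K(c),None)[0].reshape(-1,2)
E
python3 - <<'E'
from h import *
import pickle
s=sense(); print(s["t"],s["ee_pos"],s["orientation"],s["opening"])
d={n:read_camera(n) for n in("scene","top")}
pickle.dump(d,open("c0.pkl","wb"))
for n in d:
    c=d[n]; print(n,c["fov_y"],c["cx"],c["cy"],ray(c,256,192)); 
    cv2.imwrite(f"pics/{n}.png",cv2.resize(c["color"][:,:,::-1],(800,600),interpolation=cv2.INTER_CUBIC))
E
```

```text
pics
0.0 [0.14960166 0.60633824 0.23045173] [ 1.20587191e-01  9.92702428e-01 -7.85666950e-04 -2.66887851e-05] 1.0004185534511718
scene 55.40158259071907 255.24588982333543 195.2308323535389 (array([-0.0927548 , -0.62856418,  0.64848432]), array([ 0.64503187,  0.57244995, -0.50627783]))
top 50.870704821545104 259.4215031686691 187.62540752113276 (array([ 0.38557371, -0.04118369,  1.43497802]), array([ 0.11460315,  0.01490726, -0.99339476]))
```

View pics/scene.png

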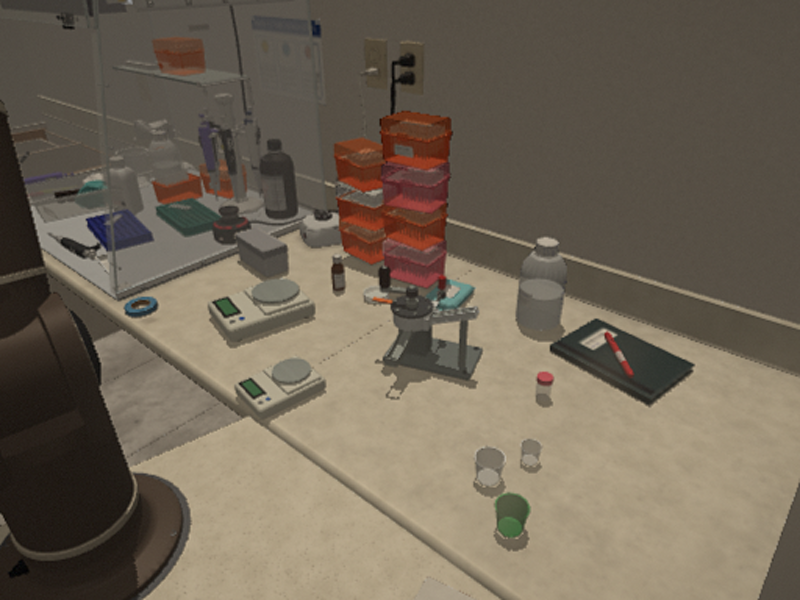

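View pics/top.png

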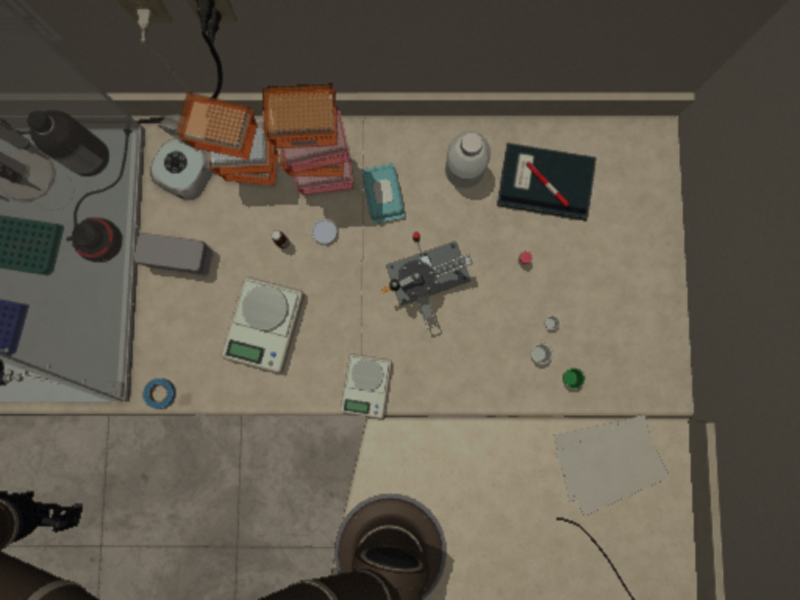

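Candidates seen in the 800×600 top view:
- **Cups:** clear large (540,355), clear small (552,324), green (573,378). I choose (540,355).
- **Balances:** large pan (265,307), small pan (369,374). I choose (265,307).

Next I check these choices in a close crop.

```bash
python3 - <<'E'
from h import *
import pickle
d=pickle.load(open("c0.pkl","rb"))
t=d["top"]["color"][:,:,::-1]; s=d["scene"]["color"][:,:,::-1]
def cr(im,x0,y0,w,h,W,H): return cv2.resize(im[y0:y0+h,x0:x0+w],(W,H),interpolation=cv2.INTER_CUBIC)
# top feeder 240..310,145..215 ; cups 335..385,200..250; scene feeder 240..315,165..245 ; pan 140..200,170..240
a=np.hstack([cr(t,240,142,80,60,400,300),cr(t,330,195,80,60,400,300)])
b=np.hstack([cr(s,235,170,80,60+18,308,300),cr(s,290,275,60,60,300,300),cr(t,140,175,60,94,192,300)])
cv2.imwrite("pics/crop.png",np.vstack([a,b]))
E
```

```text
(no output)
```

View pics/crop.png

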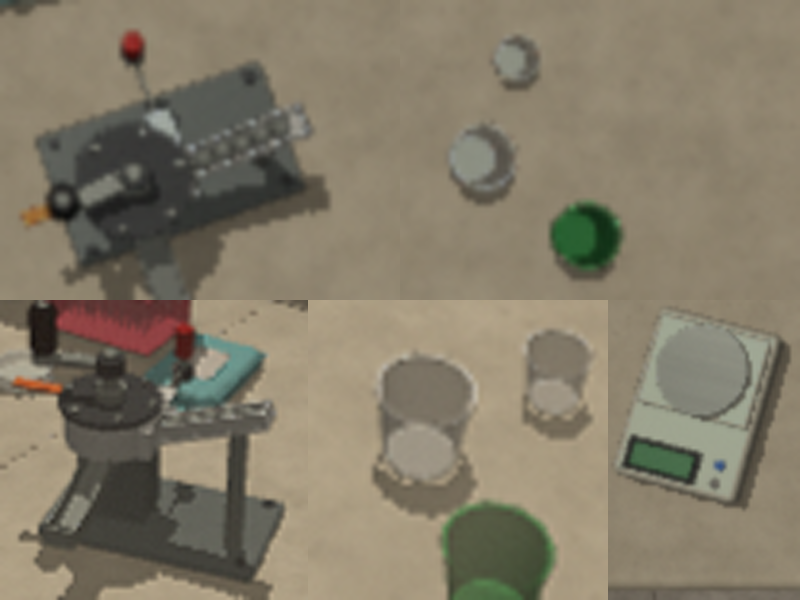

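```bash
python3 - <<'E'
from h import *
import pickle
from scipy.optimize import least_squares
d=pickle.load(open("c0.pkl","rb")); T,S=d["top"],d["scene"]
def cen(c,x0,y0,x1,y1,lo,hi):
    h=cv2.cvtColor(c["color"],cv2.COLOR_RGB2HSV)[y0:y1,x0:x1].astype(int)
    hu=(h[...,0]+90)%180-90
    m=(hu>=lo)&(hu<=hi)&(h[...,1]>140)
    ys,xs=np.nonzero(m); return xs.mean()+x0,ys.mean()+y0,len(xs),xs.min()+x0
rt=cen(T,258,143,275,160,-10,8); rs=cen(S,277,172,290,190,-12,8)
tt=cen(T,240,178,254,192,5,22); ts=cen(S,236,184,256,196,3,22)
print(rt,rs,tt,ts)
import itertools
obs=[(T,rt[:2],(.084,-.03,.130)),(S,rs[:2],(.084,-.03,.127)),
 (T,(245.2,185.2),(0,.077,.118)),(S,(238.6,191.1),(0,.077,.118)),
 (T,(300.6,166.4),(0,-.120,.137)),(S,(305.1,198.1),(0,-.120,.137))]
def w(p,l):
    c,s=np.cos(p[2]),np.sin(p[2]); return np.array([p[0]+c*l[0]-s*l[1],p[1]+s*l[0]+c*l[1],l[2]])
f=lambda p:np.concatenate([proj(c,w(p,l))[0]-uv for c,uv,l in obs])
r=least_squares(f,[.55,-.1,.2],loss="soft_l1"); p=r.x
print("feeder",p,f(p).reshape(-1,2).round(1).tolist())
print("knob0",w(p,(.084,-.03,.127)),"spot",w(p,(-.0925,0,0)),"tab dir knob",w(p,(0,.05,.169)))
print("crank knob meas",onz(T,252.4,182,.188))
print("axis hub",onz(T,240+133/5,142+178/5,.16))
print("cup rim top",onz(T,346.6,227.4,.042),"cup foot",onz(T,345.2,226.6,.003))
# pan
print("pan",onz(T,140+703/60*0+ (703-608)/3.2,175+(370-300)/3.19,.055))
for n,u,v,z in(("vial",279,238,.08),("petri",325,231,.016),("jar",525,258,.046),("small",552,324,.02),("green",573,378,.04),("whitebottle",468,160,.1)): print(n,onz(T,u*.64,v*.64,z))
E
```

```text
(np.float64(266.0), np.float64(150.69230769230768), 13, np.int64(265)) (np.float64(281.92105263157896), np.float64(179.26315789473685), 38, np.int64(277)) (np.float64(247.36363636363637), np.float64(184.45454545454547), 11, np.int64(245)) (np.float64(244.52), np.float64(191.8), 25, np.int64(239))
feeder [ 0.58296642 -0.05553759  0.337593  ] [[0.6, 0.3], [0.7, 1.4], [-0.9, 0.8], [-0.4, -0.8], [0.6, -1.0], [-0.3, -1.1]]
knob0 [ 0.67216152 -0.05602201  0.127     ] spot [ 0.49568762 -0.08617516  0.        ] tab dir knob [ 0.56640558 -0.00835986  0.169     ]
crank knob meas [ 0.56081856 -0.01115459  0.188     ]
axis hub [ 0.57897585 -0.05577215  0.16      ]
cup rim top [ 0.4243328  -0.33144817  0.042     ] cup foot [ 0.42822013 -0.33471408  0.003     ]
pan [0.52737085 0.27644204 0.055     ]
vial [0.6784454  0.24479955 0.08      ]
petri [0.70870764 0.1529051  0.016     ]
jar [ 0.640465   -0.29917104  0.046     ]
small [ 0.49493284 -0.36119549  0.02      ]
green [ 0.37506551 -0.39931262  0.04      ]
whitebottle [ 0.84838107 -0.16925242  0.1       ]
```

>>> {"name": "arm_command", "arguments": {
  "slide": [
    [-0.094,-0.069,-0.008],
    [-0.094,-0.069,-0.008],
    [-0.094,-0.069,-0.008],
    [-0.094,-0.069,-0.008],
    [-0.094,-0.069,-0.008],
    [-0.094,-0.069,-0.008],
    [-0.094,-0.069,-0.008],
    [-0.094,-0.069,-0.008],
    [-0.094,-0.069,-0.008],
    [-0.094,-0.069,-0.008]
  ],
  "twist": [
    [0,0,0],
    [0,0,0],
    [0,0,0],
    [0,0,0],
    [0,0,0],
    [0,0,0],
    [0,0,0],
    [0,0,0],
    [0,0,0],
    [0,0,0]
  ],
  "jaw": [-1,-1,-1,-1,-1,-1,-1,-1,-1,-1],
  "grip_force": 20
}}

```text
t: 1.1
ee_pos: [0.4494, 0.2471, 0.2633]
orientation: [0.121, 0.993, 0.0, -0.0]
contact_force: [0.2, 1.2, 0.5]
opening: 1.001
grip_force: 0.0
```

>>> {"name": "arm_command", "arguments": {
  "slide": [
    [0,0,0],
    [0,0,0],
    [0,0,0],
    [0,0,0],
    [0,0,0],
    [0,0,0],
    [0,0,0],
    [0,0,0],
    [0,0,0],
    [0,0,0]
  ],
  "twist": [
    [0,0,0.09],
    [0,0,0.09],
    [0,0,0.09],
    [0,0,0.09],
    [0,0,0.09],
    [0,0,0.09],
    [0,0,0.09],
    [0,0,0.09],
    [0,0,0.09],
    [0,0,0.09]
  ],
  "jaw": [-1,-1,-1,-1,-1,-1,-1,-1,-1,-1]
}}

```text
t: 2.1
ee_pos: [0.4484, 0.2487, 0.263]
orientation: [0.738, 0.674, -0.0, -0.0]
contact_force: [-0.6, -0.3, 0.1]
opening: 1.002
grip_force: 0.0
```

>>> {"name": "arm_command", "arguments": {
  "slide": [
    [0,0,0],
    [0,0,0],
    [0,0,0],
    [0,0,0],
    [0,0,0],
    [0,0,0],
    [0,0,0],
    [0,0,0],
    [0,0,0]
  ],
  "twist": [
    [0,0,0.09],
    [0,0,0.09],
    [0,0,0.09],
    [0,0,0.09],
    [0,0,0.09],
    [0,0,0.09],
    [0,0,0.09],
    [0,0,0.09],
    [0,0,0.01]
  ],
  "jaw": [-1,-1,-1,-1,-1,-1,-1,-1,-1]
}}

```text
t: 3.0
ee_pos: [0.4484, 0.2487, 0.263]
orientation: [0.986, 0.168, -0.0, 0.0]
contact_force: [0.4, 0.3, -0.1]
opening: 1.001
grip_force: 0.0
```

>>> {"name": "arm_command", "arguments": {
  "slide": [
    [-0.033,0.104,0],
    [-0.033,0.104,0],
    [-0.033,0.104,0],
    [-0.033,0.104,0],
    [-0.033,0.104,0],
    [-0.033,0.104,0],
    [-0.033,0.104,0],
    [-0.033,0.104,0],
    [0,0,0]
  ],
  "twist": [
    [0,0,0],
    [0,0,0],
    [0,0,0],
    [0,0,0],
    [0,0,0],
    [0,0,0],
    [0,0,0],
    [0,0,0],
    [0,0,0]
  ],
  "jaw": [-1,-1,-1,-1,-1,-1,-1,-1,-1]
}}

```text
t: 3.9
ee_pos: [0.4591, -0.1063, 0.2637]
orientation: [0.986, 0.167, 0.0, 0.001]
contact_force: [-0.3, 0.3, 0.2]
opening: 1.001
grip_force: 0.0
```

```bash
cat >> h.py <<'E'
from scipy.spatial.transform import Rotation as Ro
def wray(c,s,u,v):
    f=192/np.tan(np.radians(c["fov_y"])/2); x,y=u-c["cx"],v-c["cy"]; r=np.hypot(x,y); th=r/f
    k=np.sin(th)/max(r,1e-9); M=np.array(c["mount"]); R=Ro.from_quat(s["orientation"]).as_matrix()
    return np.array(s["ee_pos"])+R@M[:3,3], R@M[:3,:3]@np.array([x*k,y*k,np.cos(th)])
def wproj(c,s,p):
    f=192/np.tan(np.radians(c["fov_y"])/2); M=np.array(c["mount"]); R=Ro.from_quat(s["orientation"]).as_matrix()
    q=M[:3,:3].T@(R.T@(np.array(p)-s["ee_pos"])-M[:3,3]); r=np.hypot(q[0],q[1]); th=np.arctan2(r,q[2])
    return np.array([c["cx"]+f*th*q[0]/r, c["cy"]+f*th*q[1]/r])
def wonz(c,s,u,v,z):
    o,d=wray(c,s,u,v); return o+d*(z-o[2])/d[2]
def w(p,l):
    c,s=np.cos(p[2]),np.sin(p[2]); return np.array([p[0]+c*l[0]-s*l[1],p[1]+s*l[0]+c*l[1],l[2]])
E
python3 - <<'E'
from h import *
import pickle
s=sense(); c=read_camera("wrist"); pickle.dump((s,c),open("w1.pkl","wb"))
print(s["t"],s["ee_pos"],c["fov_y"],np.round(c["mount"],3).tolist())
p=[.583,-.0555,.3376]
im=c["color"][:,:,::-1].copy()
for l in((.084,-.03,.127),(0,.077,.118),(0,-.12,.137),(-.0925,0,.07),(0,.05,.188)): print(l,wproj(c,s,w(p,l)))
print("cup",wproj(c,s,(.426,-.333,.03)))
cv2.imwrite("pics/w1.png",cv2.resize(im,(800,600),interpolation=cv2.INTER_CUBIC))
E
```

```text
3.9 [ 0.45913485 -0.10626828  0.26374604] 65.70646984690485 [[-0.002, -0.947, -0.322, 0.083], [1.0, -0.002, 0.0, 0.001], [-0.001, -0.322, 0.947, -0.143], [0.0, 0.0, 0.0, 1.0]]
(0.084, -0.03, 0.127) [270.8943063  -41.81714597]
(0, 0.077, 0.118) [160.70393705  44.06807159]
(0, -0.12, 0.137) [368.02276213  43.35390284]
(-0.0925, 0, 0.07) [241.38042175 127.82308854]
(0, 0.05, 0.188) [168.99426023  27.67278493]
cup [381.9386595  225.91765055]
```

View pics/w1.png

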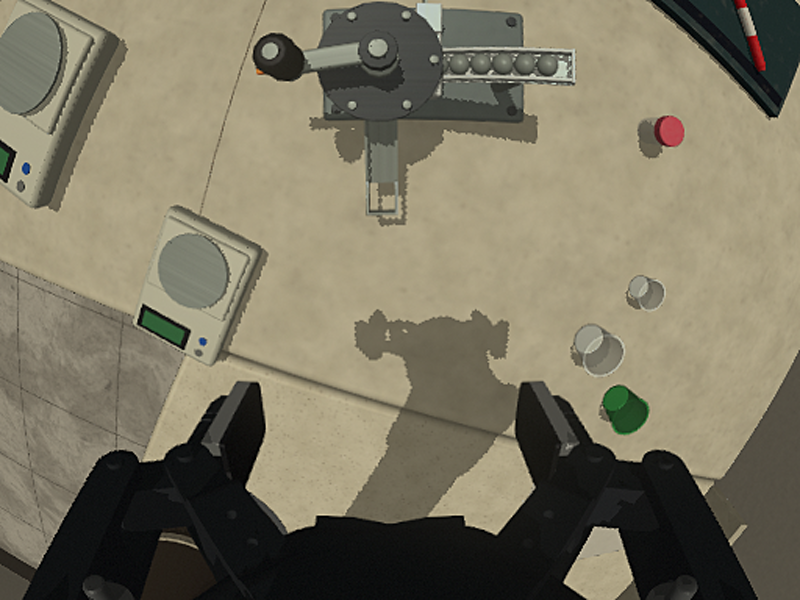

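The wrist view shows the spout opening at (382,197), the hub at (378,47), the handle top at (272,50) and the gutter end at (574,65). The large clear cup's rim is at (604,351), with the small clear cup at (645,292), the green cup at (626,410) and the jar at (670,131).

```bash
python3 - <<'E'
from h import *
import pickle
from scipy.optimize import least_squares
s,c=pickle.load(open("w1.pkl","rb"))
obs=[((382,199),(-.0925,0,.07)),((574,65),(0,-.12,.137)),((378,46),(0,0,.16))]
f=lambda p:np.concatenate([wproj(c,s,w(p,l))-np.array(uv)*.64 for uv,l in obs])
r=least_squares(f,[.58,-.055,.3376]);p=r.x;print("feeder",p,f(p).round(1))
print("spout",wonz(c,s,382*.64,199*.64,.07),"model",w(p,(-.0925,0,0)))
print("handle top",wonz(c,s,272*.64,50*.64,.188),"ang0",w(p,(0,.05,.188)))
print("cup rim",wonz(c,s,604*.64,351*.64,.042),"foot",wonz(c,s,590.5*.64,340*.64,.003))
print("green",wonz(c,s,627*.64,412*.64,.042), "small",wonz(c,s,649*.64,294*.64,.03),"jar",wonz(c,s,670*.64,131*.64,.046))
E
```

```text
feeder [ 0.58449841 -0.05697715  0.34933233] [-0.5 -0.4  2.5 -0.4 -1.5  0.6]
spout [ 0.49736603 -0.08929486  0.07      ] model [ 0.49758528 -0.08863718  0.        ]
handle top [ 0.56416102 -0.01325967  0.188     ] ang0 [ 0.56738489 -0.00999708  0.188     ]
cup rim [ 0.43369653 -0.331448    0.042     ] foot [ 0.42898859 -0.33650563  0.003     ]
green [ 0.37960654 -0.3964063   0.042     ] small [ 0.49888767 -0.35868236  0.03      ] jar [ 0.64253096 -0.3017307   0.046     ]
```

>>> {"name": "arm_command", "arguments": {
  "slide": [
    [-0.047,0.103,0],
    [-0.047,0.103,0],
    [-0.047,0.103,0],
    [-0.047,0.103,0],
    [-0.047,0.103,0],
    [0,0,0],
    [0,0,0],
    [0,0,0],
    [-0.04,0,0.11],
    [-0.04,0,0.11]
  ],
  "twist": [
    [0,0,0],
    [0,0,0],
    [0,0,0],
    [0,0,0],
    [0,0,0],
    [0,0.074,0],
    [0,0.074,0],
    [0,0.074,0],
    [0,0,0],
    [0,0,0]
  ],
  "jaw": [-1,-1,-1,-1,-1,-1,-1,-1,-1,-1]
}}

```text
t: 4.95
ee_pos: [0.4406, -0.3254, 0.1699]
orientation: [0.97, 0.168, 0.173, -0.029]
contact_force: [1.5, 0.9, 0.8]
opening: 1.004
grip_force: 0.0
```

>>> {"name": "arm_command", "arguments": {
  "slide": [
    [0,0,0]
  ],
  "twist": [
    [0,0,0]
  ],
  "jaw": [-1]
}}

```text
t: 5.05
ee_pos: [0.4378, -0.3218, 0.1644]
orientation: [0.971, 0.167, 0.168, -0.033]
contact_force: [0.5, -0.3, -0.2]
opening: 1.0
grip_force: 0.0
```

```bash
python3 - <<'E'
from h import *
import pickle
s=sense(); c=read_camera("wrist"); pickle.dump((s,c),open("w2.pkl","wb"))
R=Ro.from_quat(s["orientation"]).as_matrix()
print(s["t"],s["ee_pos"],R.round(3).tolist(), np.round(s["q"],2))
for p in((.431,-.334,.042),(.431,-.334,.0)): print(wproj(c,s,p)/.64)
cv2.imwrite("pics/w2.png",cv2.resize(c["color"][:,:,::-1],(800,600),interpolation=cv2.INTER_CUBIC))
E
```

```text
5.05 [ 0.43777316 -0.32183388  0.16439837] [[0.888, 0.336, 0.314], [0.314, -0.942, 0.12], [0.336, -0.008, -0.942]] [ 0.12  0.35  0.77  2.05 -0.77  0.86  0.14]
[403.47559877 367.42038583]
[402.09835234 359.02944512]
```

View pics/w2.png

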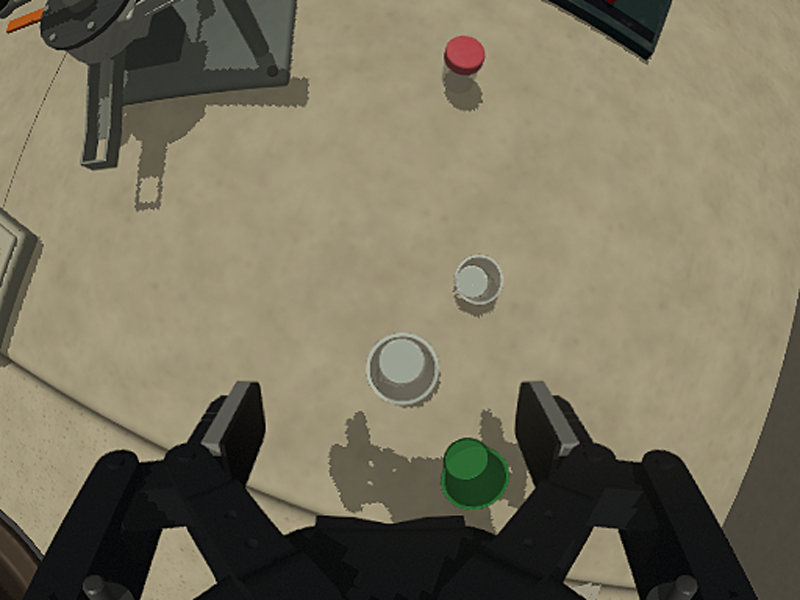

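The cup's rim is at (403,369), within 2 px of where I predicted. The green cup at (475,470) stays clear of the right finger. I descend and grip.

>>> {"name": "arm_command", "arguments": {
  "slide": [
    [-0.027,0.005,0.072],
    [-0.027,0.005,0.072],
    [-0.027,0.005,0.072],
    [-0.027,0.005,0.072],
    [-0.025,0.005,0.071],
    [0,0,0]
  ],
  "twist": [
    [0,0,0],
    [0,0,0],
    [0,0,0],
    [0,0,0],
    [0,0,0],
    [0,0,0]
  ],
  "jaw": [-1,-1,-1,-1,-1,-1]
}}

```text
t: 5.7
ee_pos: [0.4433, -0.3345, 0.0161]
orientation: [0.97, 0.167, 0.172, -0.031]
contact_force: [-0.9, 0.4, 0.6]
opening: 0.995
grip_force: 0.0
```

>>> {"name": "arm_command", "arguments": {
  "slide": [
    [0,0,0],
    [0,0,0],
    [0,0,0],
    [0,0,0],
    [0,0,0],
    [0,0,0],
    [0,0,0],
    [0,0,0]
  ],
  "twist": [
    [0,0,0],
    [0,0,0],
    [0,0,0],
    [0,0,0],
    [0,0,0],
    [0,0,0],
    [0,0,0],
    [0,0,0]
  ],
  "jaw": [0,0.2,0.2,0.2,0.2,0.2,0.2,0.2],
  "grip_force": 20
}}

```text
t: 6.5
ee_pos: [0.4435, -0.3359, 0.0184]
orientation: [0.97, 0.167, 0.172, -0.028]
contact_force: [-2.1, 0.4, 7.6]
opening: 0.511
grip_force: 19.6
```

>>> {"name": "arm_command", "arguments": {
  "slide": [
    [0.01,0,-0.028],
    [0.024,-0.088,0.0095],
    [0.024,-0.088,0.0095],
    [0.024,-0.088,0.0095],
    [0.024,-0.088,0.0095],
    [0.024,-0.088,0.0095],
    [0.024,-0.088,0.0095],
    [0,0,0]
  ],
  "twist": [
    [0,0,0],
    [0,0,0],
    [0,0,0],
    [0,0,0],
    [0,0,0],
    [0,0,0],
    [0,0,0],
    [0,0,0]
  ],
  "jaw": [0.2,0.2,0.2,0.2,0.2,0.2,0.2,0.2]
}}

```text
t: 7.3
ee_pos: [0.4296, -0.1107, 0.0272]
orientation: [0.97, 0.17, 0.171, -0.031]
contact_force: [0.2, -0.4, 0.3]
opening: 0.514
grip_force: 20.7
```

```bash
python3 - <<'E'
from h import *
import pickle
s=sense(); c=read_camera("wrist"); e=read_camera("scene"); pickle.dump((s,c,e),open("w3.pkl","wb"))
print(s["t"],s["ee_pos"],s["contact_force"],s["opening"])
f=.349
ax,ay=(.5845,-.0570)
print("spout px",wproj(c,s,(.497,-.0885,.07))/.64)
a=cv2.resize(c["color"][:,:,::-1],(480,360)); u,v=proj(e,(.43,-.11,.05))[0].astype(int)
b=cv2.resize(e["color"][max(v-50,0):v+50,u-40:u+40,::-1],(288,360),interpolation=cv2.INTER_CUBIC)
cv2.imwrite("pics/w3.png",np.hstack([a,b])); print(u,v)
E
```

```text
7.3 [ 0.42957457 -0.11068869  0.02718323] [ 0.24967867 -0.40771188  0.27638331] 0.5137148747668279
spout px [391.22748428 149.84110475]
240 248
```

View pics/w3.png

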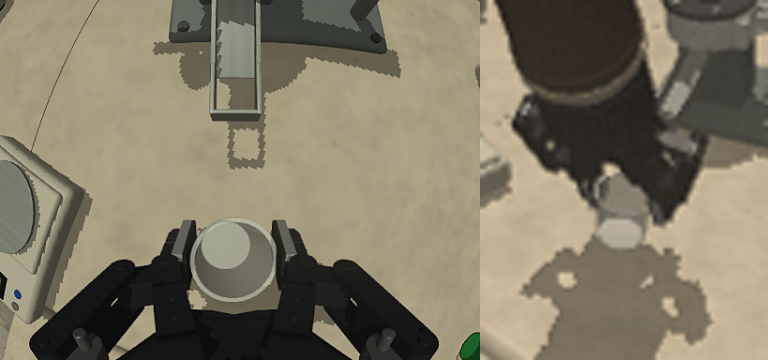

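```bash
python3 - <<'E'
from h import *
import pickle
s,c,e=pickle.load(open("w3.pkl","rb")); k=512/480
R=Ro.from_quat(s["orientation"]).as_matrix()
cup=wonz(c,s,233*k,260*k,.051)
print("cup",cup,cup-s["ee_pos"]); 
l,r=wonz(c,s,210*k,120*k,.054),wonz(c,s,263*k,120*k,.054); l7,r7=wonz(c,s,209.5*k,112*k,.07),wonz(c,s,263.5*k,112*k,.07)
print("front corners z54",l,r,np.linalg.norm(l-r),"z70",l7,r7,np.linalg.norm(l7-r7))
d=r7-l7; yaw=np.arctan2(d[0],-d[1]); print("yaw",yaw)
X=np.array([np.cos(.34),np.sin(.34),0]); spot=(l7+r7)/2+.0125*X; print("spot",spot, (l+r)/2+.0125*X)
t=np.array([.4965,-.0885,.0])-.002*X; t[2]=cup[2]-.007
print("tool delta/0.4",(R.T@(t-cup)/.4).round(4),"norm",np.linalg.norm(t-cup), "down5", (R.T@[0,0,-.005]/.4).round(4), "x20",(R.T@X*.02/.4).round(4))
E
```

```text
cup [ 0.42021596 -0.1151698   0.051     ] [-0.0093586  -0.00448111  0.02381677]
front corners z54 [ 0.48309747 -0.08039991  0.054     ] [ 0.49207584 -0.10531905  0.054     ] 0.026487261612441807 z70 [ 0.48349549 -0.0814612   0.07      ] [ 0.49161417 -0.10398223  0.07      ] 0.02393970891695701
yaw 0.34599246408181183
spot [ 0.49933926 -0.08855313  0.07      ] [ 0.49937109 -0.08869089  0.054     ]
tool delta/0.4 [0.1791 0.0021 0.0838] norm 0.07912197937378329 down5 [-0.0043  0.      0.0117] x20 [0.047  0.0003 0.0171]
```

>>> {"name": "arm_command", "arguments": {
  "slide": [
    [-0.006,0,0.0165],
    [0.038,0,0.0137],
    [0.038,0,0.0137],
    [0.038,0.001,0.0137],
    [0.038,0.001,0.0137],
    [0.038,0,0.0137],
    [0,0,0]
  ],
  "twist": [
    [0,0,0],
    [0,0,0],
    [0,0,0],
    [0,0,0],
    [0,0,0],
    [0,0,0],
    [0,0,0]
  ],
  "jaw": [0.2,0.2,0.2,0.2,0.2,0.2,0.2]
}}

```text
t: 8.1
ee_pos: [0.5093, -0.0902, 0.0204]
orientation: [0.97, 0.167, 0.172, -0.028]
contact_force: [0.2, 0.5, 0.3]
opening: 0.517
grip_force: 20.8
```

>>> {"name": "arm_command", "arguments": {
  "slide": [
    [0,0,0]
  ],
  "twist": [
    [0,0,0]
  ],
  "jaw": [0.2]
}}

```text
t: 8.2
ee_pos: [0.5067, -0.0904, 0.0198]
orientation: [0.971, 0.166, 0.171, -0.029]
contact_force: [-0.6, -0.9, -0.5]
opening: 0.516
grip_force: 20.8
```

```bash
python3 - <<'E'
from h import *
import pickle
s0=pickle.load(open("w3.pkl","rb"))[0]
s=sense(); R=Ro.from_quat(s["orientation"]).as_matrix();R0=Ro.from_quat(s0["orientation"]).as_matrix()
o=R0.T@np.array([-.00936,-.00448,.0238])
cup=s["ee_pos"]+R@o; print(s["ee_pos"],cup)
d=np.array([.4975,-.0885,cup[2]])-cup
c,n=np.cos(.343),np.sin(.343); print("feeder dx,dy",c*d[0]+n*d[1],-n*d[0]+c*d[1],"tool",(R.T@d/.4).round(4),"down2",(R.T@[0,0,-.002]/.4).round(4))
E
```

```text
[ 0.50668433 -0.0903889   0.01981837] [ 0.49728543 -0.09471795  0.04363098]
feeder dx,dy 0.0022932543833842447 0.005783588037264684 tool [ 0.0053 -0.0145  0.0019] down2 [-0.0017 -0.      0.0047]
```

>>> {"name": "arm_command", "arguments": {
  "slide": [
    [0.002,-0.014,0.0015],
    [-0.0015,0,0.004],
    [0,0,0],
    [0,0,0],
    [0,0,0],
    [0,0,0],
    [0,0,0],
    [0,0,0],
    [0,0,0]
  ],
  "twist": [
    [0,0,0],
    [0,0,0],
    [0,0,0],
    [0,0,0],
    [0,0,0],
    [0,0,0],
    [0,0,0],
    [0,0,0],
    [0,0,0]
  ],
  "jaw": [0.2,0.2,0.2,-0.2,-0.4,-0.8,-1,-1,-1]
}}

```text
t: 9.1
ee_pos: [0.5057, -0.0839, 0.0178]
orientation: [0.971, 0.166, 0.171, -0.029]
contact_force: [0.2, 0.2, -0.1]
opening: 1.004
grip_force: 0.0
```

>>> {"name": "arm_command", "arguments": {
  "slide": [
    [-0.047,0,-0.017],
    [-0.094,0,-0.034],
    [-0.094,0,-0.034],
    [-0.094,0,-0.034],
    [0.02,0,-0.1],
    [0.02,0,-0.1],
    [0.02,0,-0.1],
    [0.02,0,-0.1],
    [0,0,0]
  ],
  "twist": [
    [0,0,0],
    [0,0,0],
    [0,0,0],
    [0,0,0],
    [0,-0.055,0],
    [0,-0.055,0],
    [0,-0.055,0],
    [0,-0.055,0],
    [0,0,0]
  ],
  "jaw": [-1,-1,-1,-1,-1,-1,-1,-1,-1]
}}

```text
t: 10.0
ee_pos: [0.3796, -0.129, 0.0855]
orientation: [0.977, 0.184, 0.103, -0.024]
contact_force: [1.3, 1.5, 0.0]
opening: 1.002
grip_force: 0.0
```

```bash
python3 - <<'E'
from h import *
import pickle
s=sense(); c=read_camera("wrist"); pickle.dump((s,c),open("w4.pkl","wb"))
R=Ro.from_quat(s["orientation"]).as_matrix()
print(s["t"],s["ee_pos"],R.round(3).tolist(), np.round(s["q"],2))
cv2.imwrite("pics/w4.png",cv2.resize(c["color"][:,:,::-1],(800,600),interpolation=cv2.INTER_CUBIC))
E
```

```text
10.0 [ 0.37956958 -0.12902576  0.08553686] [[0.911, 0.364, 0.193], [0.354, -0.931, 0.084], [0.211, -0.008, -0.978]] [ 0.07  0.19  0.3   2.39 -0.47  0.46 -0.43]
```

View pics/w4.png

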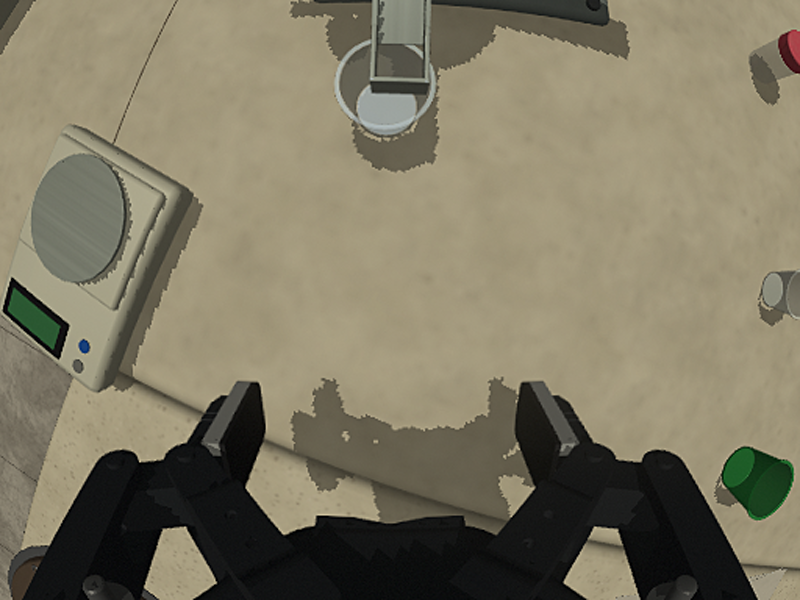

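```bash
python3 - <<'E'
from h import *
import pickle
s,c=pickle.load(open("w4.pkl","rb")); k=.64
cup=wonz(c,s,386*k,85.5*k,.042); foot=wonz(c,s,387*k,108*k,.003)
l,r=wonz(c,s,372.5*k,80*k,.07),wonz(c,s,431*k,80*k,.07)
l5,r5=wonz(c,s,372*k,91*k,.054),wonz(c,s,428.5*k,93*k,.054)
X=np.array([np.cos(.343),np.sin(.343),0]);Y=np.array([-X[1],X[0],0])
print(cup,foot,(l+r)/2+.0125*X,np.linalg.norm(l-r),(l5+r5)/2+.0125*X)
for sp in((l+r)/2,(l5+r5)/2):
    d=cup-sp-.0125*X; print("cup rel spot",d@X,d@Y)
s=sense();R=Ro.from_quat(s["orientation"]).as_matrix(); print(s["ee_pos"],np.degrees(np.arccos(-R[2,2])))
E
```

```text
[ 0.49218885 -0.0846423   0.042     ] [ 0.49281333 -0.08435404  0.003     ] [ 0.49951663 -0.08909005  0.07      ] 0.02240531916554736 [ 0.49965295 -0.08867321  0.054     ]
cup rel spot -0.005405103629194043 0.006653101730466735
cup rel spot -0.005673665704166473 0.006306393199630846
[ 0.37874916 -0.12858579  0.08432271] 12.23810841873579
```

The cup stands about 5 mm too far forward and 6.5 mm left of the spout: rim centre at (386,85), spout at (401,80). That is too close to the 10 mm limit, so I'll regrip it and correct.

>>> {"name": "arm_command", "arguments": {
  "slide": [
    [0,0,0],
    [0,0,0]
  ],
  "twist": [
    [0,0.087,0],
    [0,0,0]
  ],
  "jaw": [-1,-1]
}}

```text
t: 10.25
ee_pos: [0.3747, -0.1269, 0.0813]
orientation: [0.973, 0.181, 0.138, -0.038]
contact_force: [-0.4, -0.1, -0.6]
opening: 0.999
grip_force: 0.0
```

```bash
cat > go.py <<'E'
from h import *
import sys
# usage: go.py x y z [x y z ...] : tool-frame deltas (fraction) between successive TCP waypoints from current pose
a=np.array(list(map(float,sys.argv[1:]))).reshape(-1,3); s=sense(); R=Ro.from_quat(s["orientation"]).as_matrix(); p=np.array(s["ee_pos"])
X=R[:,0]; print("t",s["t"],p.round(4),"yaw",np.arctan2(-R[0,1]*-1,-R[1,1]).round(4),"tilt",np.degrees(np.arccos(-R[2,2])).round(2),"roll",R[2,1].round(3))
for q in a: print((R.T@(q-p)/.4).round(4),"mm",(np.linalg.norm(q-p)*1e3).round(1)); p=q
E
python3 go.py .394 -.124 .018 .5057 -.0839 .018
```

```text
t 10.25 [ 0.3747 -0.1269  0.0813] yaw 0.3707 tilt 16.41 roll -0.024
[0.0012 0.0145 0.165 ] mm 66.2
[0.2846 0.0077 0.0834] mm 118.7
```

>>> {"name": "arm_command", "arguments": {
  "slide": [
    [0.02,0.002,0.05],
    [0.02,0.006,0.06],
    [0.02,0.007,0.065],
    [0,0,0]
  ],
  "twist": [
    [0,0,0.01],
    [0,0.01,0.008],
    [0,0.01,0],
    [0,0,0]
  ],
  "jaw": [-1,-1,-1,-1]
}}

```text
t: 10.65
ee_pos: [0.4174, -0.1153, 0.0192]
orientation: [0.974, 0.167, 0.15, -0.044]
contact_force: [0.0, 0.5, 1.1]
opening: 1.0
grip_force: 0.0
```

```bash
python3 go.py  .5057 -.0839 .018
```

```text
t 10.65 [ 0.4174 -0.1153  0.0192] yaw 0.3452 tilt 17.97 roll -0.035
[0.2222 0.001  0.0747] mm 93.7
```

>>> {"name": "arm_command", "arguments": {
  "slide": [
    [0.044,0,0.015],
    [0.045,0,0.015],
    [0.045,0,0.015],
    [0.044,0,0.015],
    [0.044,0,0.015],
    [0,0,0]
  ],
  "twist": [
    [-0.011,0,0],
    [-0.011,0,0],
    [0,0,0],
    [0,0,0],
    [0,0,0],
    [0,0,0]
  ],
  "jaw": [-1,-1,-1,-1,-1,-1]
}}

```text
t: 11.25
ee_pos: [0.5086, -0.0843, 0.0218]
orientation: [0.974, 0.164, 0.156, -0.025]
contact_force: [0.1, 0.5, -0.3]
opening: 1.001
grip_force: 0.0
```

>>> {"name": "arm_command", "arguments": {
  "slide": [
    [0,0,0],
    [0,0,0],
    [0,0,0],
    [0,0,0],
    [0,0,0],
    [0,0,0],
    [0,0,0]
  ],
  "twist": [
    [0,0,0],
    [0,0,0],
    [0,0,0],
    [0,0,0],
    [0,0,0],
    [0,0,0],
    [0,0,0]
  ],
  "jaw": [0,0.1,0.2,0.2,0.2,0.2,0.2]
}}

```text
t: 11.95
ee_pos: [0.5067, -0.085, 0.021]
orientation: [0.974, 0.164, 0.155, -0.025]
contact_force: [-3.1, 0.5, 3.9]
opening: 0.515
grip_force: 20.1
```

```bash
python3 go.py  .5057 -.0839 .018; python3 - <<'E'
from h import *
import pickle
s=sense(); c=read_camera("wrist"); pickle.dump((s,c),open("w5.pkl","wb"))
cv2.imwrite("pics/w5.png",cv2.resize(c["color"][150:384,100:412,::-1],(624,468),interpolation=cv2.INTER_CUBIC))
E
```

```text
t 11.95 [ 0.5067 -0.085   0.021 ] yaw 0.3341 tilt 18.06 roll 0.002
[-0.0037 -0.0034  0.0067] mm 3.3
```

View pics/w5.png

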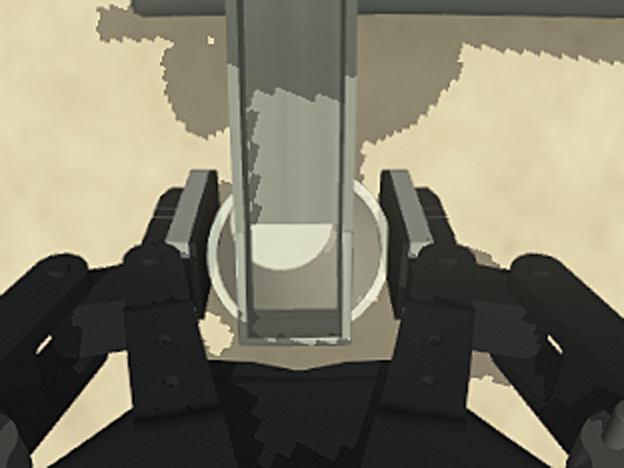

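```bash
python3 - <<'E'
from h import *
import pickle
s,c=pickle.load(open("w5.pkl","rb"))
P=lambda u,v,z: wonz(c,s,u/2+100,v/2+150,z)
X=np.array([np.cos(.343),np.sin(.343),0]);Y=np.array([-X[1],X[0],0])
rim=(P(209,256,.044)+P(388,258,.044))/2; print(np.linalg.norm(P(209,256,.044)-P(388,258,.044)))
for l,r,z in(((239,345),(352,345),.07),((250,309),(341,309),.054)):
    l=P(*l,z);r=P(*r,z); sp=(l+r)/2+.0125*X; d=r-l; print("w",np.linalg.norm(d),"yaw",np.arctan2(d[0],-d[1]),sp,"cup rel",(rim-sp)@X,(rim-sp)@Y)
R=Ro.from_quat(s["orientation"]).as_matrix(); print(rim)
print((R.T@(.003*X-.0025*Y)/.4).round(4), (R.T@[0,0,.005]/.4).round(4))
E
```

```text
0.04372200914329139
w 0.023297322388452075 yaw 0.3323563503940325 [ 0.49803775 -0.0884476   0.07      ] cup rel -0.0015618623942684252 -0.000842737067165599
w 0.0209779967713908 yaw 0.3323364259747371 [ 0.49950498 -0.08792108  0.054     ] cup rel -0.0031207003254268683 -0.0008451355034781409
[ 0.49685029 -0.08976652  0.044     ]
[0.0072 0.0062 0.0024] [ 0.0039  0.     -0.0119]
```

>>> {"name": "arm_command", "arguments": {
  "slide": [
    [0,0,0],
    [0,0,0],
    [0,0,0],
    [0,0,0],
    [0,0,0],
    [0,0,0],
    [0,0,0],
    [0,0,0],
    [0,0,0],
    [0,0,0]
  ],
  "twist": [
    [0,0,0],
    [0,0,0],
    [0,0,0],
    [0,0,0],
    [0,0,0],
    [0,0,0],
    [0,0,0],
    [0,0,0],
    [0,0,0],
    [0,0,0]
  ],
  "jaw": [0,-0.05,-0.1,-0.15,-0.2,-0.3,-0.5,-0.8,-1,-1]
}}

```text
t: 13.0
ee_pos: [0.5069, -0.0848, 0.021]
orientation: [0.974, 0.165, 0.155, -0.025]
contact_force: [0.1, 0.0, 0.3]
opening: 0.999
grip_force: 0.0
```

```bash
python3 - <<'E'
from h import *
import pickle
s5,c5=pickle.load(open("w5.pkl","rb"))
s=sense(); c=read_camera("wrist"); pickle.dump((s,c),open("w6.pkl","wb")); print(s["t"],s["ee_pos"],s["opening"])
a=cv2.resize(c5["color"][220:340,190:310,::-1],(360,360)); b=cv2.resize(c["color"][220:340,190:310,::-1],(360,360))
cv2.imwrite("pics/w6.png",np.hstack([a,b]))
E
```

```text
13.0 [ 0.50693417 -0.08478634  0.0209775 ] 0.9991539013281563
```

View pics/w6.png

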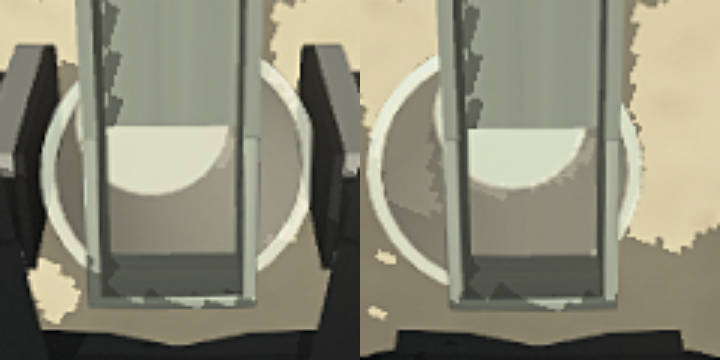

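The left half (gripped) shows the rim at 40–312 and the spout at 88–256. The right half (released) shows the rim at 8–280, so the cup moved about 5 mm left on release. That puts it about 5 mm from the spot, inside tolerance, so I go on to the gate.

>>> {"name": "arm_command", "arguments": {
  "slide": [
    [-0.071,0,-0.023],
    [-0.071,0,-0.023],
    [-0.071,0,-0.023],
    [0.028,0,-0.087],
    [0.028,0,-0.087],
    [0.028,0,-0.087],
    [0.028,0,-0.087],
    [0.028,0,-0.087],
    [0.028,0,-0.087],
    [0,0,0]
  ],
  "twist": [
    [0,0,0],
    [0,0,0],
    [0,0,0],
    [0,0,0],
    [0,0,0],
    [0,0,0],
    [0,0,0],
    [0,0,0],
    [0,0,0],
    [0,0,0]
  ],
  "jaw": [-1,-1,-1,-1,-1,-1,-1,-1,-1,-1]
}}

```text
t: 14.05
ee_pos: [0.4244, -0.1148, 0.2382]
orientation: [0.973, 0.165, 0.159, -0.023]
contact_force: [-0.1, 0.7, -0.7]
opening: 0.998
grip_force: 0.0
```

>>> {"name": "arm_command", "arguments": {
  "slide": [
    [0,0,0],
    [0,0,0],
    [0,0,0],
    [0,0,0]
  ],
  "twist": [
    [0,-0.07,0],
    [0,-0.07,0],
    [0,-0.065,0],
    [0,0,0]
  ],
  "jaw": [-1,-1,-1,-1]
}}

```text
t: 14.45
ee_pos: [0.4235, -0.1127, 0.2322]
orientation: [0.986, 0.169, -0.004, 0.003]
contact_force: [-0.1, -0.1, -0.6]
opening: 1.003
grip_force: 0.0
```

```bash
python3 go.py .62 -.12 .27 .675 -.0583 .27 .675 -.0583 .115
```

```text
t 14.45 [ 0.4235 -0.1127  0.2322] yaw 0.3391 tilt 0.59 roll 0.004
[ 0.4563  0.181  -0.0981] mm 200.2
[ 0.181  -0.0997 -0.0021] mm 82.7
[ 0.0038 -0.0014  0.3875] mm 155.0
```

>>> {"name": "arm_command", "arguments": {
  "slide": [
    [0.11,0.02,-0.024],
    [0.11,0.02,-0.024],
    [0.11,0.02,-0.024],
    [0.11,0.02,-0.024],
    [0,0,0],
    [0,0,0]
  ],
  "twist": [
    [0,0,0],
    [0,0,0],
    [0,0,0],
    [0,0,0],
    [0,0,0],
    [0,0,0]
  ],
  "jaw": [-1,-1,-1,-1,-1,-1]
}}

```text
t: 15.05
ee_pos: [0.5984, -0.0865, 0.269]
orientation: [0.986, 0.167, -0.003, 0.002]
contact_force: [-0.1, -0.5, -0.1]
opening: 0.999
grip_force: 0.0
```

```bash
python3 - <<'E'
from h import *
import pickle
s=sense(); c=read_camera("wrist"); pickle.dump((s,c),open("w7.pkl","wb")); print(s["ee_pos"])
hsv=cv2.cvtColor(c["color"],cv2.COLOR_RGB2HSV).astype(int); hu=(hsv[...,0]+90)%180-90
for nm,m in(("red",(abs(hu)<7)&(hsv[...,1]>150)&(hsv[...,2]>60)),("orange",(hu>=7)&(hu<20)&(hsv[...,1]>190)&(hsv[...,2]>60)),("dark",hsv[...,2]<28)):
    n,_,st,ce=cv2.connectedComponentsWithStats(m.astype(np.uint8))
    for i in range(1,n):
        if st[i,4]>60: print(nm,st[i].tolist(),ce[i].round(1),wonz(c,s,*ce[i],.139).round(4),wonz(c,s,*ce[i],.127).round(4))
p=[.5858,-.0578,.338]
print(wproj(c,s,w(p,(.084,-.03,.135))),wproj(c,s,w(p,(0,.05,.188))))
E
python3 go.py .675 -.0583 .27
```

```text
[ 0.59836313 -0.08648341  0.26904239]
red [449, 41, 17, 44, 297] [456.9  63. ] [ 0.7947 -0.2547  0.139 ] [ 0.7998 -0.2633  0.127 ]
red [237, 84, 15, 16, 186] [244.   91.6] [ 0.6745 -0.0569  0.139 ] [ 0.6743 -0.0568  0.127 ]
red [463, 102, 11, 24, 152] [468.3 113.2] [ 0.7518 -0.2929  0.139 ] [ 0.7551 -0.3032  0.127 ]
orange [147, 171, 34, 9, 277] [162.9 174.7] [ 0.5745 -0.0068  0.139 ] [ 0.5699 -0.0045  0.127 ]
dark [401, 66, 82, 79, 735] [441.3 103.4] [ 0.744  -0.2515  0.139 ] [ 0.7469 -0.26    0.127 ]
dark [392, 76, 85, 75, 221] [433.7 111.2] [ 0.732  -0.2456  0.139 ] [ 0.7343 -0.2538  0.127 ]
dark [0, 170, 13, 26, 95] [  6.9 183.6] [0.4957 0.1968 0.139 ] [0.4877 0.2081 0.127 ]
dark [15, 245, 470, 139, 27933] [244.3 339.8] [ 0.3859 -0.1552  0.139 ] [ 0.3731 -0.1594  0.127 ]
dark [132, 254, 13, 10, 63] [137.9 258.9] [4.668e-01 4.000e-04 1.390e-01] [0.4575 0.003  0.127 ]
[245.55655295  91.45659159] [150.3903054  198.56066844]
t 15.1 [ 0.5975 -0.0869  0.2694] yaw 0.3347 tilt 0.47 roll 0.003
[ 0.2064 -0.0039 -0.0031] mm 82.6
```

>>> {"name": "arm_command", "arguments": {
  "slide": [
    [0.103,-0.004,0],
    [0.103,-0.004,0],
    [0,0,0.096],
    [0,0,0.096],
    [0,0,0.096],
    [0,0,0.098],
    [0,0,0]
  ],
  "twist": [
    [0,0,0],
    [0,0,0],
    [0,0,0],
    [0,0,0],
    [0,0,0],
    [0,0,0],
    [0,0,0]
  ],
  "jaw": [-1,-1,-1,-1,-1,-1,-1]
}}

```text
t: 15.8
ee_pos: [0.6695, -0.0573, 0.1103]
orientation: [0.986, 0.166, -0.008, 0.001]
contact_force: [-2.0, -0.4, -0.6]
opening: 0.998
grip_force: 0.0
```

>>> {"name": "arm_command", "arguments": {
  "slide": [
    [0,0,0],
    [0,0,0],
    [0,0,0],
    [0,0,0],
    [0,0,0],
    [0,0,0],
    [0,0,0],
    [0,0,0],
    [0,0,0]
  ],
  "twist": [
    [0,0,0],
    [0,0,0],
    [0,0,0],
    [0,0,0],
    [0,0,0],
    [0,0,0],
    [0,0,0],
    [0,0,0],
    [0,0,0]
  ],
  "jaw": [1,1,1,1,1,1,1,1,1]
}}

```text
t: 16.7
ee_pos: [0.6753, -0.0553, 0.1169]
orientation: [0.986, 0.167, -0.002, 0.002]
contact_force: [-2.4, 3.7, 5.8]
opening: 0.162
grip_force: 21.6
```

>>> {"name": "arm_command", "arguments": {
  "slide": [
    [0.016,0,0],
    [0.016,0,0],
    [0.016,0,0],
    [0.016,0,0],
    [0.002,0,0],
    [0,0,0],
    [0,0,0]
  ],
  "twist": [
    [0,0,0],
    [0,0,0],
    [0,0,0],
    [0,0,0],
    [0,0,0],
    [0,0,0],
    [0,0,0]
  ],
  "jaw": [1,1,1,1,1,1,1]
}}

```text
t: 17.4
ee_pos: [0.6978, -0.0474, 0.1168]
orientation: [0.986, 0.167, -0.005, 0.001]
contact_force: [-11.2, 2.4, 12.1]
opening: 0.165
grip_force: 22.3
```

>>> {"name": "arm_command", "arguments": {
  "slide": [
    [0,0,0],
    [0,0,0],
    [0,0,0],
    [0,0,0],
    [0,0,0],
    [0,0,-0.03],
    [0,0,-0.08],
    [0,0,-0.09],
    [0,0,-0.09],
    [0,0,-0.09]
  ],
  "twist": [
    [0,0,0],
    [0,0,0],
    [0,0,0],
    [0,0,0],
    [0,0,0],
    [0,0,0],
    [0,0,0],
    [0,0,0],
    [0,0,0],
    [0,0,0]
  ],
  "jaw": [0,-0.5,-1,-1,-1,-1,-1,-1,-1,-1]
}}

```text
t: 18.4
ee_pos: [0.7003, -0.0474, 0.2699]
orientation: [0.986, 0.167, -0.003, 0.003]
contact_force: [1.6, -0.6, 1.2]
opening: 1.0
grip_force: 0.0
```

>>> {"name": "arm_command", "arguments": {
  "slide": [
    [-0.095,-0.032,0],
    [-0.095,-0.032,0],
    [-0.095,-0.032,0],
    [-0.095,-0.032,0],
    [0,0,0],
    [0,0,0]
  ],
  "twist": [
    [0,0,0],
    [0,0,0],
    [0,0,0],
    [0,0,0],
    [0,0,0],
    [0,0,0]
  ],
  "jaw": [-1,-1,-1,-1,-1,-1]
}}

```text
t: 19.0
ee_pos: [0.5401, -0.049, 0.2698]
orientation: [0.986, 0.167, -0.002, 0.002]
contact_force: [0.4, 0.2, 0.0]
opening: 1.001
grip_force: 0.0
```

```bash
python3 - <<'E'
from h import *
import pickle
s=sense(); c=read_camera("wrist"); pickle.dump((s,c),open("w8.pkl","wb")); print(s["ee_pos"])
hsv=cv2.cvtColor(c["color"],cv2.COLOR_RGB2HSV).astype(int); hu=(hsv[...,0]+90)%180-90
m=(abs(hu)<7)&(hsv[...,1]>150)&(hsv[...,2]>60)
n,_,st,ce=cv2.connectedComponentsWithStats(m.astype(np.uint8))
for i in range(1,n):
    if st[i,4]>60: print(st[i].tolist(),wonz(c,s,*ce[i],.127).round(4))
p=[.5858,-.0578,.338]
for l in((0,.05,.188),(-.005,.05,.188),(0,0,.16),(0,.077,.118)): print(l,wproj(c,s,w(p,l))/.64)
cv2.imwrite("pics/w8.png",cv2.resize(c["color"][:,:,::-1],(800,600),interpolation=cv2.INTER_CUBIC))
E
python3 go.py .565 -.012 .27
```

```text
[ 0.5400829  -0.04900684  0.26978822]
[294, 16, 18, 19, 227] [ 0.6981 -0.0492  0.127 ]
[473, 24, 16, 41, 263] [ 0.7841 -0.2534  0.127 ]
[487, 82, 9, 22, 135] [ 0.7394 -0.2934  0.127 ]
[427, 141, 17, 18, 84] [ 0.6404 -0.2411  0.127 ]
(0, 0.05, 0.188) [331.95445018 229.64143789]
(-0.005, 0.05, 0.188) [332.29935298 239.50312724]
(0, 0, 0.16) [428.37787638 219.33484058]
(0, 0.077, 0.118) [303.0146777  209.65183854]
t 19.05 [ 0.5409 -0.0489  0.2695] yaw 0.3356 tilt 0.34 roll 0.004
[ 0.0873 -0.0671 -0.002 ] mm 44.1
```

View pics/w8.png

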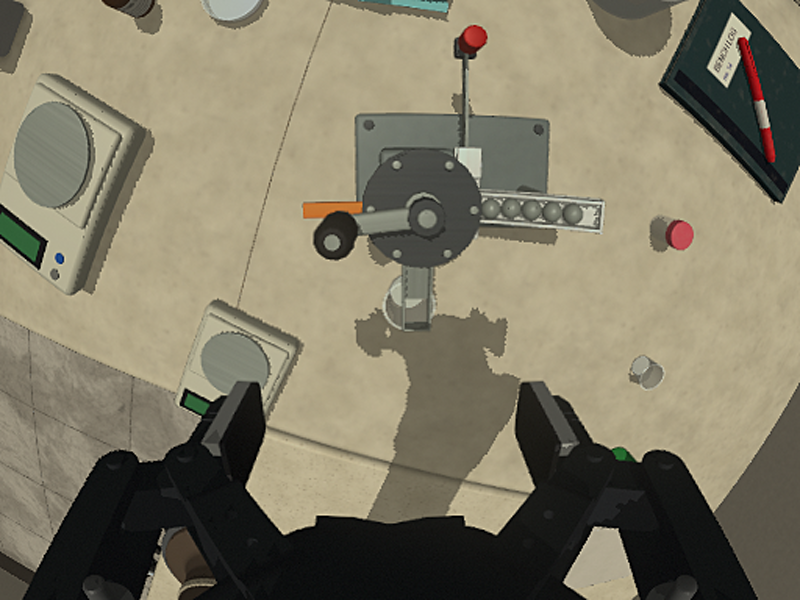

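The gate is open: red knob at (473,40), at its far position. The handle top is at (334,237), the hub at (427,219) and the orange tab at (305,210), so the crank starts about 0.08 rad before the tab. Next I grip the handle.

>>> {"name": "arm_command", "arguments": {
  "slide": [
    [0.044,-0.033,0],
    [0.044,-0.033,0],
    [0,0,0.096],
    [0,0,0.096],
    [0,0,0.096],
    [0,0,0]
  ],
  "twist": [
    [0,0,0],
    [0,0,0],
    [0,0,0],
    [0,0,0],
    [0,0,0],
    [0,0,0]
  ],
  "jaw": [-1,-1,-1,-1,-1,-1]
}}

```text
t: 19.65
ee_pos: [0.5617, -0.012, 0.1476]
orientation: [0.986, 0.168, -0.007, 0.002]
contact_force: [-0.7, -0.0, 0.2]
opening: 0.999
grip_force: 0.0
```

>>> {"name": "arm_command", "arguments": {
  "slide": [
    [0,0,0],
    [0,0,0],
    [0,0,0],
    [0,0,0],
    [0,0,0],
    [0,0,0],
    [0,0,0],
    [0,0,0]
  ],
  "twist": [
    [0,0,0],
    [0,0,0],
    [0,0,0],
    [0,0,0],
    [0,0,0],
    [0,0,0],
    [0,0,0],
    [0,0,0]
  ],
  "jaw": [1,1,1,1,1,1,1,1],
  "grip_force": 30
}}

```text
t: 20.45
ee_pos: [0.5646, -0.0111, 0.1544]
orientation: [0.986, 0.168, -0.002, 0.001]
contact_force: [-2.5, 3.9, 7.7]
opening: 0.246
grip_force: 29.9
```

```bash
python3 go.py .5692 -.0106 .154; python3 - <<'E'
import numpy as np
# feeder coords knob=(r sin th, r cos th); tool x=feeder x, tool y=-feeder y
def rows(a,b,n):
    t=np.linspace(a,b,n+1); P=np.c_[.05*np.sin(t),-.05*np.cos(t)]/.4
    return np.diff(P,axis=0).round(4).tolist()
print(rows(-.08,0,1)); print(rows(0,np.pi,10)); print(rows(np.pi,2*np.pi,10))
E
```

```text
t 20.45 [ 0.5646 -0.0111  0.1544] yaw 0.3367 tilt 0.25 roll 0.002
[0.0114 0.0025 0.001 ] mm 4.7
[[0.01, -0.0004]]
[[0.0386, 0.0061], [0.0348, 0.0178], [0.0277, 0.0277], [0.0178, 0.0348], [0.0061, 0.0386], [-0.0061, 0.0386], [-0.0178, 0.0348], [-0.0277, 0.0277], [-0.0348, 0.0178], [-0.0386, 0.0061]]
[[-0.0386, -0.0061], [-0.0348, -0.0178], [-0.0277, -0.0277], [-0.0178, -0.0348], [-0.0061, -0.0386], [0.0061, -0.0386], [0.0178, -0.0348], [0.0277, -0.0277], [0.0348, -0.0178], [0.0386, -0.0061]]
```

>>> {"name": "arm_command", "arguments": {
  "slide": [
    [0.005,0,0],
    [0.005,0,0],
    [0,0,0]
  ],
  "twist": [
    [0,0,0],
    [0,0,0],
    [0,0,0]
  ],
  "jaw": [1,1,1]
}}

```text
t: 20.75
ee_pos: [0.5684, -0.0092, 0.1544]
orientation: [0.986, 0.168, -0.002, 0.001]
contact_force: [-2.5, 6.2, 8.3]
opening: 0.242
grip_force: 30.0
```

>>> {"name": "arm_command", "arguments": {
  "slide": [
    [0.0386,0.0061,0],
    [0.0348,0.0178,0],
    [0.0277,0.0277,0],
    [0.0178,0.0348,0],
    [0.0061,0.0386,0],
    [-0.0061,0.0386,0],
    [-0.0178,0.0348,0],
    [-0.0277,0.0277,0],
    [-0.0348,0.0178,0],
    [-0.0386,0.0061,0]
  ],
  "twist": [
    [0,0,0],
    [0,0,0],
    [0,0,0],
    [0,0,0],
    [0,0,0],
    [0,0,0],
    [0,0,0],
    [0,0,0],
    [0,0,0],
    [0,0,0]
  ],
  "jaw": [1,1,1,1,1,1,1,1,1,1]
}}

```text
t: 21.75
ee_pos: [0.6005, -0.1037, 0.1543]
orientation: [0.986, 0.167, -0.002, 0.0]
contact_force: [-2.5, 15.2, 11.0]
opening: 0.241
grip_force: 31.3
```

>>> {"name": "arm_command", "arguments": {
  "slide": [
    [-0.0386,-0.0061,0],
    [-0.0348,-0.0178,0],
    [-0.0277,-0.0277,0],
    [-0.0178,-0.0348,0],
    [-0.0061,-0.0386,0],
    [0.0061,-0.0386,0],
    [0.0178,-0.0348,0],
    [0.0277,-0.0277,0],
    [0.0348,-0.0178,0],
    [0.0386,-0.0061,0]
  ],
  "twist": [
    [0,0,0],
    [0,0,0],
    [0,0,0],
    [0,0,0],
    [0,0,0],
    [0,0,0],
    [0,0,0],
    [0,0,0],
    [0,0,0],
    [0,0,0]
  ],
  "jaw": [1,1,1,1,1,1,1,1,1,1]
}}

```text
t: 22.75
ee_pos: [0.5673, -0.0096, 0.1543]
orientation: [0.986, 0.168, -0.003, 0.001]
contact_force: [-2.4, 4.5, 12.2]
opening: 0.239
grip_force: 32.8
```

>>> {"name": "arm_command", "arguments": {
  "slide": [
    [0,0,0],
    [0,0,0]
  ],
  "twist": [
    [0,0,0],
    [0,0,0]
  ],
  "jaw": [1,1]
}}

```text
t: 22.95
ee_pos: [0.5683, -0.0092, 0.1543]
orientation: [0.986, 0.168, -0.002, 0.001]
contact_force: [-1.9, 7.0, 11.2]
opening: 0.241
grip_force: 32.7
```

```bash
python3 go.py .5692 -.0106 .154
```

```text
t 22.95 [ 0.5683 -0.0092  0.1543] yaw 0.3374 tilt 0.24 roll 0.001
[0.001  0.004  0.0009] mm 1.7
```

Everything tracks well, so I do two more turns.

>>> {"name": "arm_command", "arguments": {
  "slide": [
    [0.0386,0.0061,0],
    [0.0348,0.0178,0],
    [0.0277,0.0277,0],
    [0.0178,0.0348,0],
    [0.0061,0.0386,0],
    [-0.0061,0.0386,0],
    [-0.0178,0.0348,0],
    [-0.0277,0.0277,0],
    [-0.0348,0.0178,0],
    [-0.0386,0.0061,0]
  ],
  "twist": [
    [0,0,0],
    [0,0,0],
    [0,0,0],
    [0,0,0],
    [0,0,0],
    [0,0,0],
    [0,0,0],
    [0,0,0],
    [0,0,0],
    [0,0,0]
  ],
  "jaw": [1,1,1,1,1,1,1,1,1,1]
}}

```text
t: 23.95
ee_pos: [0.6005, -0.1037, 0.1543]
orientation: [0.986, 0.167, -0.002, 0.0]
contact_force: [-1.3, 15.3, 10.6]
opening: 0.243
grip_force: 32.9
```

>>> {"name": "arm_command", "arguments": {
  "slide": [
    [-0.0386,-0.0061,0],
    [-0.0348,-0.0178,0],
    [-0.0277,-0.0277,0],
    [-0.0178,-0.0348,0],
    [-0.0061,-0.0386,0],
    [0.0061,-0.0386,0],
    [0.0178,-0.0348,0],
    [0.0277,-0.0277,0],
    [0.0348,-0.0178,0],
    [0.0386,-0.0061,0]
  ],
  "twist": [
    [0,0,0],
    [0,0,0],
    [0,0,0],
    [0,0,0],
    [0,0,0],
    [0,0,0],
    [0,0,0],
    [0,0,0],
    [0,0,0],
    [0,0,0]
  ],
  "jaw": [1,1,1,1,1,1,1,1,1,1]
}}

```text
t: 24.95
ee_pos: [0.5674, -0.0096, 0.1543]
orientation: [0.986, 0.167, -0.003, 0.001]
contact_force: [-2.6, 4.1, 13.4]
opening: 0.242
grip_force: 33.1
```

>>> {"name": "arm_command", "arguments": {
  "slide": [
    [0.0386,0.0061,0],
    [0.0348,0.0178,0],
    [0.0277,0.0277,0],
    [0.0178,0.0348,0],
    [0.0061,0.0386,0],
    [-0.0061,0.0386,0],
    [-0.0178,0.0348,0],
    [-0.0277,0.0277,0],
    [-0.0348,0.0178,0],
    [-0.0386,0.0061,0]
  ],
  "twist": [
    [0,0,0],
    [0,0,0],
    [0,0,0],
    [0,0,0],
    [0,0,0],
    [0,0,0],
    [0,0,0],
    [0,0,0],
    [0,0,0],
    [0,0,0]
  ],
  "jaw": [1,1,1,1,1,1,1,1,1,1]
}}

```text
t: 25.95
ee_pos: [0.6006, -0.1037, 0.1543]
orientation: [0.986, 0.167, -0.002, 0.0]
contact_force: [-2.7, 15.0, 12.0]
opening: 0.25
grip_force: 33.2
```

>>> {"name": "arm_command", "arguments": {
  "slide": [
    [-0.0386,-0.0061,0],
    [-0.0348,-0.0178,0],
    [-0.0277,-0.0277,0],
    [-0.0178,-0.0348,0],
    [-0.0061,-0.0386,0],
    [0.0061,-0.0386,0],
    [0.0178,-0.0348,0],
    [0.0277,-0.0277,0],
    [0.0348,-0.0178,0],
    [0.0386,-0.0061,0]
  ],
  "twist": [
    [0,0,0],
    [0,0,0],
    [0,0,0],
    [0,0,0],
    [0,0,0],
    [0,0,0],
    [0,0,0],
    [0,0,0],
    [0,0,0],
    [0,0,0]
  ],
  "jaw": [1,1,1,1,1,1,1,1,1,1]
}}

```text
t: 26.95
ee_pos: [0.5675, -0.0095, 0.1543]
orientation: [0.986, 0.168, -0.003, 0.001]
contact_force: [-3.6, 3.8, 12.8]
opening: 0.243
grip_force: 33.3
```

>>> {"name": "arm_command", "arguments": {
  "slide": [
    [0,0,0],
    [0,0,0]
  ],
  "twist": [
    [0,0,0],
    [0,0,0]
  ],
  "jaw": [1,1]
}}

```text
t: 27.15
ee_pos: [0.5685, -0.0092, 0.1544]
orientation: [0.986, 0.168, -0.002, 0.001]
contact_force: [-2.8, 5.9, 13.7]
opening: 0.243
grip_force: 33.2
```

>>> {"name": "arm_command", "arguments": {
  "slide": [
    [0,0,0],
    [0,0,0],
    [0,0,0],
    [0,0,0],
    [0,0,0],
    [0,0,0],
    [0,0,-0.05],
    [0,0,-0.08],
    [0,0,-0.08],
    [0,0,-0.08]
  ],
  "twist": [
    [0,0,0],
    [0,0,0],
    [0,0,0],
    [0,0,0],
    [0,0,0],
    [0,0,0],
    [0,0,0],
    [0,0,0],
    [0,0,0],
    [0,0,0]
  ],
  "jaw": [0.45,0.4,0.3,0,-0.5,-1,-1,-1,-1,-1]
}}

```text
t: 28.15
ee_pos: [0.5681, -0.0113, 0.2697]
orientation: [0.986, 0.167, -0.003, 0.002]
contact_force: [1.3, -0.8, -0.0]
opening: 1.003
grip_force: 0.0
```

>>> {"name": "arm_command", "arguments": {
  "slide": [
    [-0.049,0.036,0],
    [-0.049,0.036,0],
    [0,0,0],
    [0,0,0]
  ],
  "twist": [
    [0,0,0],
    [0,0,0],
    [0,0,0],
    [0,0,0]
  ],
  "jaw": [-1,-1,-1,-1]
}}

```text
t: 28.55
ee_pos: [0.5407, -0.0515, 0.2692]
orientation: [0.986, 0.166, -0.003, 0.002]
contact_force: [-0.2, 1.1, 0.2]
opening: 1.0
grip_force: 0.0
```

```bash
python3 - <<'E'
from h import *
import pickle
s8,c8=pickle.load(open("w8.pkl","rb"))
s=sense(); c=read_camera("wrist"); pickle.dump((s,c),open("w9.pkl","wb")); print(s["t"],s["ee_pos"])
p=[.5858,-.0578,.338]; X=np.array([np.cos(.338),np.sin(.338)]);Y=np.array([-X[1],X[0]])
for S,C in((s8,c8),(s,c)):
    u,v=wproj(C,S,w(p,(-.002,.05,.188))).astype(int)
    g=cv2.cvtColor(C["color"],cv2.COLOR_RGB2GRAY)[v-22:v+22,u-22:u+22]
    g4=cv2.resize(g,None,fx=4,fy=4,interpolation=cv2.INTER_CUBIC)
    cc=cv2.HoughCircles(g4,cv2.HOUGH_GRADIENT,1.5,30,param1=80,param2=18,minRadius=38,maxRadius=70)
    if cc is None: print("none"); continue
    for x,y,r in cc[0][:2]:
        q=wonz(C,S,u-22+x/4,v-22+y/4,.185)[:2]-p[:2]; print(r/4,"feeder",q@X,q@Y,"ang",np.arctan2(q@X,q@Y))
    # balls in gutter
    g=cv2.cvtColor(C["color"],cv2.COLOR_RGB2GRAY)
    u0,v0=wproj(C,S,w(p,(0,-.04,.13))); u1,v1=wproj(C,S,w(p,(0,-.125,.137)))
    print([int(g[int(round(v0+(v1-v0)*t)),int(round(u0+(u1-u0)*t))]) for t in np.linspace(0,1,50)])
E
python3 go.py .6975 -.0485 .27
```

```text
28.55 [ 0.54073868 -0.05148477  0.26918385]
16.85 feeder -0.0024588444161963365 0.05024267636970848 ang -0.048900344934618645
9.6875 feeder -0.007641156230923804 0.0468518737939891 ang -0.16166842113063987
[114, 120, 115, 108, 108, 81, 77, 104, 111, 120, 115, 108, 95, 87, 70, 101, 115, 120, 117, 104, 91, 51, 96, 106, 116, 121, 120, 110, 98, 59, 94, 101, 119, 131, 130, 120, 107, 191, 194, 194, 195, 207, 108, 71, 202, 164, 165, 166, 164, 163]
13.5125 feeder -0.004453219735891129 0.04944579455907476 ang -0.08982032941305608
14.375 feeder 0.0023920810017141973 0.04742842903024585 ang 0.050392894218797564
[116, 116, 119, 115, 102, 112, 86, 92, 103, 107, 103, 96, 137, 183, 181, 183, 184, 184, 179, 181, 182, 183, 185, 185, 186, 187, 188, 189, 189, 188, 191, 190, 193, 193, 193, 192, 193, 192, 193, 193, 193, 201, 115, 91, 206, 167, 167, 165, 165, 163]
t 28.6 [ 0.541  -0.0507  0.269 ] yaw 0.3357 tilt 0.41 roll 0.003
[ 0.3712  0.1236 -0.0044] mm 156.5
```

```bash
python3 - <<'E'
from h import *
import pickle
p=[.5858,-.0578,.338]; X=np.array([np.cos(.338),np.sin(.338)]);Y=np.array([-X[1],X[0]])
for f in("w8.pkl","w9.pkl"):
    S,C=pickle.load(open(f,"rb")); u,v=wproj(C,S,w(p,(-.002,.052,.18))).astype(int)
    g=cv2.cvtColor(C["color"],cv2.COLOR_RGB2GRAY)[v-25:v+25,u-25:u+12]
    for th in(40,50,60):
        n,lab,st,ce=cv2.connectedComponentsWithStats((g<th).astype(np.uint8)); i=1+np.argmax(st[1:,4])
        h=cv2.convexHull(np.argwhere(lab==i)[:,::-1].astype(np.int32)); (x,y),r=cv2.minEnclosingCircle(h)
        q=wonz(C,S,u-25+x,v-25+y,.178)[:2]-p[:2]; print(f,th,st[i].tolist(),round(r,1),"feeder",(q@X).round(4),(q@Y).round(4),"ang",np.arctan2(q@X,q@Y).round(3))
    hs=cv2.cvtColor(C["color"],cv2.COLOR_RGB2HSV); m=(hs[...,0]>4)&(hs[...,0]<20)&(hs[...,1]>190)&(hs[...,2]>60)
    n,lab,st,ce=cv2.connectedComponentsWithStats(m.astype(np.uint8)); print([st[i].tolist() for i in range(1,n) if st[i,4]>15])
    print("tab px rows expected",wproj(C,S,w(p,(.005,.07,.118))),wproj(C,S,w(p,(-.005,.07,.118))))
    if f=="w9.pkl":
        for r in g[::2]: print(' '.join('%3d'%a for a in r[::2]))
E
```

```text
w8.pkl 40 [15, 13, 22, 31, 195] 15.7 feeder -0.0045 0.0493 ang -0.092
w8.pkl 50 [15, 13, 22, 31, 417] 15.9 feeder -0.0049 0.0488 ang -0.1
w8.pkl 60 [15, 13, 22, 31, 463] 15.9 feeder -0.0047 0.0492 ang -0.096
[[199, 129, 33, 7, 59], [194, 131, 17, 8, 56]]
tab px rows expected [200.5657634  129.09557503] [200.9418513  138.87363001]
w9.pkl 40 [15, 12, 22, 31, 184] 15.5 feeder -0.0037 0.0497 ang -0.073
w9.pkl 50 [15, 12, 22, 31, 401] 15.7 feeder -0.0035 0.0496 ang -0.071
w9.pkl 60 [15, 12, 22, 31, 450] 15.8 feeder -0.0038 0.049 ang -0.078
[[192, 129, 37, 10, 102]]
tab px rows expected [197.94935354 128.78002848] [198.35504257 138.57067814]
167 168 165 165 166 165 164 168 169 168 167 166 166 167 169 169 166 164 165
166 165 165 166 165 164 166 168 169 169 166 165 165 166 168 166 165 165 165
165 164 164 165 166 166 165 166 167 168 167 165 163 166 168 165 166 165 166
165 167 168 167 168 171 176 175 176 176 178 176 175 176 176 174 173 171 133
167 168 170 168 173 118 121 124 128 130 132 135 138 139 140 138 138 138 139
168 169 168 168 174 131 134 134 133 133 134 133 134 136 138 139 131 135 137

[... 743 characters left out ...]
 148  41  48  42
173 173 173 172 175 172 167 175  28  45  42 135 131 135 139 144  32  47  43
170 170 174 173 173 171 168 180  32  43  45  90 137 136 138 154  30  47  39
168 168 173 174 173 172 171 172 124  32  44  40  69 147  94  45  46  44  38
170 171 173 173 172 171 171 170 175 118  36  46  45  41  43  45  46  40  29
170 171 171 172 173 171 171 172 171 179  66  27  39  42  42  42  35  22 141
172 173 174 174 174 175 170 171 171 172 175 179 142  17  13  42  86 182 168
169 171 174 174 171 172 170 171 170 170 170 169 170 172 170 170 168 168 167
167 168 170 170 168 171 174 174 172 169 169 167 167 167 168 166 165 167 168
168 170 169 168 168 169 170 170 170 167 169 169 167 168 171 169 170 168 167
```

```bash
python3 - <<'E'
from h import *
import pickle
p=[.5858,-.0578,.338]; X=np.array([np.cos(.338),np.sin(.338)]);Y=np.array([-X[1],X[0]])
for f in("w8.pkl","w9.pkl"):
    S,C=pickle.load(open(f,"rb")); u,v=wproj(C,S,w(p,(-.002,.05,.188))).round().astype(int)
    g=cv2.cvtColor(C["color"],cv2.COLOR_RGB2GRAY)[v-12:v+13,u-9:u+10]
    n,lab,st,ce=cv2.connectedComponentsWithStats((g>80).astype(np.uint8))
    for i in range(1,n):
        if 25<st[i,4]<140:
            q=wonz(C,S,u-9+ce[i][0],v-12+ce[i][1],.188)[:2]-p[:2]; print(f,st[i].tolist(),(q@X).round(4),(q@Y).round(4),np.arctan2(q@X,q@Y).round(3))
    # hub pin
    u,v=wproj(C,S,w(p,(0,0,.16))).round().astype(int); g=cv2.cvtColor(C["color"],cv2.COLOR_RGB2GRAY)[v-10:v+11,u-10:u+11]
    if f[1]=="9":
        for r in g: print(' '.join('%3d'%a for a in r))
        print(u,v)
E
```

```text
w8.pkl [3, 12, 11, 11, 89] -0.0063 0.0505 -0.124
w9.pkl [4, 12, 10, 10, 85] -0.0053 0.0507 -0.104
 30  54  74  74  73  73  72  71  71  70  70  69  70  69  70  72  59  52  91  76  71
 50  68  73  73  72  72  71  72  71  70  71  70  72  72  71  72  71  66  48  63  70
 68  76  72  72  72  73  71  70  69  69  67  69  69  71  70  71  71  71  68  55  67
 73  74  73  73  72  71  65  59  69  69  66  66  65  68  70  71  70  70  71  66  69
 74  73  73  71  70  69  89 117 129 121 113 111  94  70  66  69  70  70  71  66  64
 74  73  72  71  65  99 137 156 160 152 149 149 138 103  68  67  69  71  70  71  57
 74  74  72  68  85 131 154 149 147 145 144 142 144 136 100  70  68  69  69  69  65
 73  73  72  69 113 147 149 145 143 142 140 137 138 140 125  83  64  66  67  67  63
 71  71  67  71 121 149 144 141 139 138 137 135 134 135 133  90  60  66  66  66  65
 68  68  62  87 131 145 139 139 138 136 136 134 134 134 139  99  64  67  68  69  65
 69  70  64  92 133 144 139 137 138 137 137 136 136 134 138 100  64  67  69  70  62
 71  71  68  83 125 144 138 137 136 136 136 134 135 136 134  90  60  68  68  68  54
 70  70  67  64 108 145 140 138 137 136 136 135 135 138 121  80  63  67  68  70  50
 68  70  69  63  78 120 142 138 135 134 133 133 136 121  88  67  66  67  68  67  58
 69  68  69  67  66  73 111 138 140 138 138 137 117  82  66  66  68  68  70  62  67
 70  69  71  71  67  64  70  85  95 100 105  95  75  66  65  68  67  69  62  51  55
 63  70  70  69  69  67  65  66  66  66  69  67  63  66  67  67  68  65  52  44  44
 50  61  69  68  67  68  67  67  66  67  66  65  66  67  67  69  65  52  44  43  43
 45  46  55  68  70  68  66  67  68  66  66  67  68  67  69  69  57  45  61  55  44
 62  42  42  50  63  71  72  72  70  69  69  70  69  62  55  53  47  44  64  69  66
 70  71  71  60  43  45  48  49  57  62  58  54  53  47  46  45  45  43  61  72  68
271 140
```

Gutter readings show three balls gone. The handle sits about 4 mm short of the tab, so I'll regrip and nudge it on.

>>> {"name": "arm_command", "arguments": {
  "slide": [
    [0.044,-0.035,0],
    [0.044,-0.035,0],
    [0,0,0.095],
    [0,0,0.096],
    [0,0,0.096],
    [0,0,0],
    [0,0,0],
    [0,0,0],
    [0,0,0],
    [0,0,0]
  ],
  "twist": [
    [0,0,0],
    [0,0,0],
    [0,0,0],
    [0,0,0],
    [0,0,0],
    [0,0,0],
    [0,0,0],
    [0,0,0],
    [0,0,0],
    [0,0,0]
  ],
  "jaw": [-1,-1,-1,-1,-1,-1,1,1,1,1]
}}

```text
t: 29.6
ee_pos: [0.5652, -0.0138, 0.1554]
orientation: [0.986, 0.167, -0.002, 0.002]
contact_force: [0.1, -0.0, -0.5]
opening: 0.329
grip_force: 0.2
```

>>> {"name": "arm_command", "arguments": {
  "slide": [
    [0,0,0],
    [0,0,0],
    [0.005,0,0],
    [0.005,0,0],
    [0,0,0],
    [0,0,0]
  ],
  "twist": [
    [0,0,0],
    [0,0,0],
    [0,0,0],
    [0,0,0],
    [0,0,0],
    [0,0,0]
  ],
  "jaw": [1,1,1,1,1,1]
}}

```text
t: 30.2
ee_pos: [0.5686, -0.0092, 0.1557]
orientation: [0.986, 0.168, -0.002, 0.001]
contact_force: [-3.9, 8.8, 9.1]
opening: 0.244
grip_force: 30.1
```

>>> {"name": "arm_command", "arguments": {
  "slide": [
    [0,0,0],
    [0,0,0],
    [0,0,0],
    [0,0,0],
    [0,0,0],
    [0,0,-0.07],
    [0,0,-0.08],
    [0,0,-0.08],
    [0,0,-0.06],
    [0,0,0]
  ],
  "twist": [
    [0,0,0],
    [0,0,0],
    [0,0,0],
    [0,0,0],
    [0,0,0],
    [0,0,0],
    [0,0,0],
    [0,0,0],
    [0,0,0],
    [0,0,0]
  ],
  "jaw": [0.45,0.3,-0.3,-1,-1,-1,-1,-1,-1,-1]
}}

```text
t: 31.2
ee_pos: [0.5704, -0.0122, 0.2735]
orientation: [0.986, 0.167, 0.0, 0.003]
contact_force: [0.4, 0.6, 0.6]
opening: 0.998
grip_force: 0.0
```

```bash
python3 go.py .6975 -.0485 .27; python3 - <<'E'
from h import *
import pickle
s=sense(); c=read_camera("wrist"); pickle.dump((s,c),open("w10.pkl","wb"))
p=[.5858,-.0578,.338]; print(wproj(c,s,w(p,(0,.05,.188))),s["grip_force"],s["contact_force"])
E
```

```text
t 31.2 [ 0.5704 -0.0122  0.2735] yaw 0.335 tilt 0.31 roll 0.005
[0.2703 0.19   0.0095] mm 132.2
[244.70217279 195.16605451] 0.0 [0.36081053 0.5590861  0.63768047]
```

```bash
python3 - <<'E'
from h import *
import pickle
p=[.5858,-.0578,.338]; X=np.array([np.cos(.338),np.sin(.338)]);Y=np.array([-X[1],X[0]])
S,C=pickle.load(open("w10.pkl","rb")); u,v=wproj(C,S,w(p,(0,.05,.188))).round().astype(int)
g=cv2.cvtColor(C["color"],cv2.COLOR_RGB2GRAY)[v-16:v+17,u-16:u+17]
n,lab,st,ce=cv2.connectedComponentsWithStats((g>80).astype(np.uint8))
for i in range(1,n):
    if 20<st[i,4]<200:
        q=wonz(C,S,u-16+ce[i][0],v-16+ce[i][1],.188)[:2]-p[:2]; print(st[i].tolist(),(q@X).round(4),(q@Y).round(4),np.arctan2(q@X,q@Y).round(3))
E
```

```text
[10, 18, 11, 9, 76] -0.0053 0.0506 -0.104
```

>>> {"name": "arm_command", "arguments": {
  "slide": [
    [0.09,0.063,0],
    [0.09,0.063,0],
    [0.09,0.063,0],
    [0,0,0.098],
    [0,0,0.098],
    [0,0,0.098],
    [0,0,0.098],
    [0,0,0],
    [0,0,0]
  ],
  "twist": [
    [0,0,0],
    [0,0,0],
    [0,0,0],
    [0,0,0],
    [0,0,0],
    [0,0,0],
    [0,0,0],
    [0,0,0],
    [0,0,0]
  ],
  "jaw": [-1,-1,-1,-1,-1,-1,-1,-1,-0.5],
  "grip_force": 20
}}

```text
t: 32.15
ee_pos: [0.694, -0.0488, 0.1118]
orientation: [0.986, 0.167, -0.004, 0.002]
contact_force: [-0.3, -0.7, 1.0]
opening: 0.861
grip_force: 0.0
```

>>> {"name": "arm_command", "arguments": {
  "slide": [
    [0,0,0],
    [0,0,0],
    [0,0,0],
    [0,0,0],
    [0,0,0],
    [0,0,0],
    [0,0,0],
    [0,0,0],
    [0,0,0]
  ],
  "twist": [
    [0,0,0],
    [0,0,0],
    [0,0,0],
    [0,0,0],
    [0,0,0],
    [0,0,0],
    [0,0,0],
    [0,0,0],
    [0,0,0]
  ],
  "jaw": [1,1,1,1,1,1,1,1,1]
}}

```text
t: 33.05
ee_pos: [0.6952, -0.0482, 0.114]
orientation: [0.986, 0.167, -0.002, 0.002]
contact_force: [-1.5, 1.1, 6.6]
opening: 0.166
grip_force: 21.4
```

>>> {"name": "arm_command", "arguments": {
  "slide": [
    [-0.016,0,0],
    [-0.016,0,0],
    [-0.016,0,0],
    [-0.016,0,0],
    [-0.006,0,0],
    [0,0,0],
    [0,0,0]
  ],
  "twist": [
    [0,0,0],
    [0,0,0],
    [0,0,0],
    [0,0,0],
    [0,0,0],
    [0,0,0],
    [0,0,0]
  ],
  "jaw": [1,1,1,1,1,1,1]
}}

```text
t: 33.75
ee_pos: [0.6723, -0.0563, 0.1142]
orientation: [0.986, 0.168, 0.002, 0.003]
contact_force: [11.2, 2.5, -1.5]
opening: 0.164
grip_force: 20.8
```

>>> {"name": "arm_command", "arguments": {
  "slide": [
    [0,0,0],
    [0,0,0],
    [0,0,0],
    [0,0,0],
    [0,0,0],
    [0,0,-0.05],
    [0,0,-0.08],
    [0,0,-0.09],
    [0,0,-0.09],
    [0,0,-0.08]
  ],
  "twist": [
    [0,0,0],
    [0,0,0],
    [0,0,0],
    [0,0,0],
    [0,0,0],
    [0,0,0],
    [0,0,0],
    [0,0,0],
    [0,0,0],
    [0,0,0]
  ],
  "jaw": [0,-0.5,-1,-1,-1,-1,-1,-1,-1,-1]
}}

```text
t: 34.75
ee_pos: [0.669, -0.0571, 0.2707]
orientation: [0.986, 0.167, -0.003, 0.002]
contact_force: [0.6, -0.6, -0.0]
opening: 1.0
grip_force: 0.0
```

>>> {"name": "arm_command", "arguments": {
  "slide": [
    [-0.077,-0.031,0],
    [-0.077,-0.031,0],
    [-0.077,-0.031,0],
    [-0.077,-0.031,0],
    [0,0,0],
    [0,0,0],
    [0,0,0]
  ],
  "twist": [
    [0,0,0],
    [0,0,0],
    [0,0,0],
    [0,0,0],
    [0,0,0],
    [0,0,0],
    [0,0,0]
  ],
  "jaw": [-1,-1,-1,-1,-1,-1,-1]
}}

```text
t: 35.45
ee_pos: [0.5374, -0.0506, 0.2696]
orientation: [0.986, 0.167, -0.002, 0.003]
contact_force: [-0.6, 0.2, 0.0]
opening: 1.0
grip_force: 0.0
```

```bash
python3 - <<'E'
from h import *
import pickle
p=[.5858,-.0578,.338]; X=np.array([np.cos(.338),np.sin(.338)]);Y=np.array([-X[1],X[0]])
s=sense(); c=read_camera("wrist"); t=read_camera("top"); e=read_camera("scene"); pickle.dump((s,c,t,e),open("w11.pkl","wb")); print(s["t"],s["ee_pos"])
d0=pickle.load(open("c0.pkl","rb"))
def pin(S,C):
    u,v=wproj(C,S,w(p,(0,.05,.188))).round().astype(int); g=cv2.cvtColor(C["color"],cv2.COLOR_RGB2GRAY)[v-16:v+17,u-16:u+17]
    n,lab,st,ce=cv2.connectedComponentsWithStats((g>80).astype(np.uint8))
    for i in range(1,n):
        if 20<st[i,4]<200: yield (u-16+ce[i][0],v-16+ce[i][1])
for f in("w8","w9","w10","w11"):
    S,C=pickle.load(open(f+".pkl","rb"))[:2]
    hs=cv2.cvtColor(C["color"],cv2.COLOR_RGB2HSV); m=(hs[...,0]>4)&(hs[...,0]<20)&(hs[...,1]>190)&(hs[...,2]>60)
    n,lab,st,ce=cv2.connectedComponentsWithStats(m.astype(np.uint8)); i=1+np.argmax(st[1:,4])
    print(f,"tab",st[i].tolist(),"exp rows",wproj(C,S,w(p,(.005,.07,.118)))[1].round(1),wproj(C,S,w(p,(-.005,.07,.118)))[1].round(1))
    for x,y in pin(S,C):
        q=wonz(C,S,x,y,.188)[:2]-p[:2]; print("  pin",(q@X).round(4),(q@Y).round(4),np.arctan2(q@X,q@Y).round(3))
# red knob
hs=cv2.cvtColor(c["color"],cv2.COLOR_RGB2HSV).astype(int); hu=(hs[...,0]+90)%180-90; m=(abs(hu)<7)&(hs[...,1]>150)&(hs[...,2]>60)
n,_,st,ce=cv2.connectedComponentsWithStats(m.astype(np.uint8))
print([wonz(c,s,*ce[i],.127).round(4).tolist() for i in range(1,n) if st[i,4]>60][:2])
# top/scene knob dark centroid then vs now
for nm,a,b in(("top",d0["top"],t),("scene",d0["scene"],e)):
    for C in(a,b):
        u,v=proj(C,w(p,(-.003,.05,.17)))[0].round().astype(int); g=cv2.cvtColor(C["color"],cv2.COLOR_RGB2GRAY)[v-9:v+10,u-9:u+10]
        n,_,st,ce=cv2.connectedComponentsWithStats((g<55).astype(np.uint8)); i=1+np.argmax(st[1:,4]); print(nm,st[i].tolist(),ce[i].round(2)+[u-9,v-9],"model th=0,-.1,.1",[proj(C,w(p,(.05*np.sin(a),.05*np.cos(a),.17)))[0].round(1).tolist() for a in(0,-.1,.1)])
E
python3 go.py .42 -.115 .24
```

```text
35.45 [ 0.53736895 -0.05061923  0.2696481 ]
w8 tab [199, 129, 33, 7, 59] exp rows 129.1 138.9
  pin -0.0063 0.0505 -0.124
  pin -0.0099 0.0395 -0.246
w9 tab [192, 129, 37, 10, 102] exp rows 128.8 138.6
  pin -0.0053 0.0507 -0.104
  pin -0.0098 0.0398 -0.241
w10 tab [220, 168, 36, 9, 306] exp rows 167.6 176.8
  pin -0.0053 0.0506 -0.104
w11 tab [194, 127, 17, 9, 63] exp rows 125.8 135.6
  pin -0.0049 0.0507 -0.096
  pin -0.0099 0.0401 -0.242
[[0.7833, -0.2539, 0.127], [0.6753, -0.0575, 0.127]]
top [6, 7, 6, 7, 26] [252.5  182.42] model th=0,-.1,.1 [[252.4, 180.2], [253.0, 181.6], [251.9, 178.7]]
top [0, 0, 19, 19, 194] [252.31 181.75] model th=0,-.1,.1 [[252.4, 180.2], [253.0, 181.6], [251.9, 178.7]]
scene [4, 3, 8, 15, 95] [245.83 177.18] model th=0,-.1,.1 [[247.6, 175.8], [247.0, 176.6], [248.4, 175.0]]
scene [4, 3, 8, 15, 90] [245.94 177.13] model th=0,-.1,.1 [[247.6, 175.8], [247.0, 176.6], [248.4, 175.0]]
t 35.6 [ 0.5371 -0.0507  0.2691] yaw 0.3356 tilt 0.46 roll 0.004
[-0.329   0.0551  0.0753] mm 136.8
```

The gate is shut and the crank is within about 0.1 rad of the tab, over it. Now the cup.

>>> {"name": "arm_command", "arguments": {
  "slide": [
    [-0.082,0.014,0.019],
    [-0.082,0.014,0.019],
    [-0.082,0.014,0.019],
    [-0.082,0.014,0.019],
    [0,0,0],
    [0,0,0],
    [0,0,0],
    [0,0,0]
  ],
  "twist": [
    [0,0,0],
    [0,0,0],
    [0,0,0],
    [0,0,0],
    [0,0.07,0],
    [0,0.07,0],
    [0,0.065,0],
    [0,0,0]
  ],
  "jaw": [-1,-1,-1,-1,-1,-1,-1,-1]
}}

```text
t: 36.4
ee_pos: [0.4179, -0.1162, 0.2395]
orientation: [0.974, 0.163, 0.156, -0.025]
contact_force: [-0.4, 0.9, 0.0]
opening: 1.003
grip_force: 0.0
```

```bash
python3 go.py .42 -.114 .02 .5065 -.0832 .02
```

```text
t 36.4 [ 0.4179 -0.1162  0.2395] yaw 0.3321 tilt 18.17 roll 0.003
[-0.1646 -0.0049  0.5236] mm 219.5
[ 0.2181 -0.0023  0.0716] mm 91.8
```

>>> {"name": "arm_command", "arguments": {
  "slide": [
    [-0.027,-0.001,0.087],
    [-0.027,-0.001,0.087],
    [-0.027,-0.001,0.087],
    [-0.027,-0.001,0.087],
    [-0.027,-0.001,0.087],
    [-0.028,0,0.088],
    [0,0,0],
    [0,0,0]
  ],
  "twist": [
    [0,0,0],
    [0,0,0],
    [0,0,0],
    [0,0,0],
    [0,0,0],
    [0,0,0],
    [0,0,0],
    [0,0,0]
  ],
  "jaw": [-1,-1,-1,-1,-1,-1,-1,-1]
}}

```text
t: 37.2
ee_pos: [0.4229, -0.1148, 0.0339]
orientation: [0.974, 0.165, 0.154, -0.024]
contact_force: [-0.4, -0.8, -0.1]
opening: 1.002
grip_force: 0.0
```

```bash
python3 go.py .5065 -.0832 .02
```

```text
t 37.2 [ 0.4229 -0.1148  0.0339] yaw 0.3351 tilt 17.92 roll 0.005
[ 0.202  -0.0061  0.1017] mm 90.5
```

>>> {"name": "arm_command", "arguments": {
  "slide": [
    [-0.011,-0.001,0.033],
    [0.0425,-0.001,0.0138],
    [0.0425,-0.001,0.0138],
    [0.0425,-0.001,0.0138],
    [0.0425,-0.001,0.0138],
    [0.0425,-0.001,0.0138],
    [0,0,0],
    [0,0,0]
  ],
  "twist": [
    [0,0,0],
    [0,0,0],
    [0,0,0],
    [0,0,0],
    [0,0,0],
    [0,0,0],
    [0,0,0],
    [0,0,0]
  ],
  "jaw": [-1,-1,-1,-1,-1,-1,-1,-1]
}}

```text
t: 38.0
ee_pos: [0.5068, -0.0817, 0.0215]
orientation: [0.973, 0.168, 0.155, -0.022]
contact_force: [-0.9, 0.7, -0.1]
opening: 0.998
grip_force: 0.0
```

>>> {"name": "arm_command", "arguments": {
  "slide": [
    [0,0,0],
    [0,0,0],
    [0,0,0],
    [0,0,0],
    [0,0,0],
    [0,0,0],
    [0,0,0],
    [0,0,0],
    [0,0,0]
  ],
  "twist": [
    [0,0,0],
    [0,0,0],
    [0,0,0],
    [0,0,0],
    [0,0,0],
    [0,0,0],
    [0,0,0],
    [0,0,0],
    [0,0,0]
  ],
  "jaw": [-0.5,-0.2,0,0.1,0.2,0.2,0.2,0.2,0.2],
  "grip_force": 20
}}

```text
t: 38.9
ee_pos: [0.506, -0.0824, 0.0203]
orientation: [0.974, 0.166, 0.155, -0.023]
contact_force: [-1.4, 0.4, 6.3]
opening: 0.514
grip_force: 19.9
```

```bash
python3 go.py .507 -.0835 .0235 .416 -.116 .024
```

```text
t 38.9 [ 0.506  -0.0824  0.0203] yaw 0.337 tilt 17.98 roll 0.007
[ 0.0039  0.0034 -0.0071] mm 3.5
[-0.2294  0.0015 -0.0757] mm 96.6
```

>>> {"name": "arm_command", "arguments": {
  "slide": [
    [0.002,0,-0.007],
    [-0.03,0,-0.01],
    [-0.045,0,-0.0147],
    [-0.045,0,-0.0147],
    [-0.045,0,-0.0147],
    [-0.035,0,-0.0115],
    [-0.02,0,-0.0065],
    [0,0,0],
    [0,0,0]
  ],
  "twist": [
    [0,0,0],
    [0,0,0],
    [0,0,0],
    [0,0,0],
    [0,0,0],
    [0,0,0],
    [0,0,0],
    [0,0,0],
    [0,0,0]
  ],
  "jaw": [0.2,0.2,0.2,0.2,0.2,0.2,0.2,0.2,0.2]
}}

```text
t: 39.8
ee_pos: [0.4186, -0.1134, 0.0234]
orientation: [0.974, 0.166, 0.154, -0.023]
contact_force: [-0.1, 0.3, -0.5]
opening: 0.513
grip_force: 20.5
```

```bash
python3 - <<'E'
from h import *
import pickle
s=sense(); c=read_camera("wrist"); pickle.dump((s,c),open("w12.pkl","wb")); print(s["t"],s["ee_pos"],s["contact_force"],s["opening"])
s3,c3,_=pickle.load(open("w3.pkl","rb"))
def det(C):
    g=cv2.cvtColor(C["color"],cv2.COLOR_RGB2GRAY)[225:330,195:305]
    cc=cv2.HoughCircles(cv2.resize(g,None,fx=4,fy=4,interpolation=cv2.INTER_CUBIC),cv2.HOUGH_GRADIENT,1.5,40,param1=70,param2=28,minRadius=36,maxRadius=70)
    print(None if cc is None else (cc[0]/4).round(1).tolist())
    for r in g[::5]: print(' '.join('%3d'%a for a in r[::4]))
det(c3); det(c)
E
python3 go.py .425 -.115 .13 .45 .10 .15 .52 .27 .15
```

```text
39.8 [ 0.41862447 -0.11342726  0.0233688 ] [-0.12371189  0.25198226 -0.47623476] 0.5127468004875714
[[34.70000076293945, 31.700000762939453, 16.5], [17.399999618530273, 11.399999618530273, 11.5], [103.30000305175781, 21.600000381469727, 12.199999809265137]]
156 156 155 156 158 158 156 158 159 157 157 158 158 159 159 158 156 157 157 157 158 160 158 157 156 159 159 161
156 157 156 157 158 158 157 157 156 157 156 158 158 162 161 159 159 158 159 160 158 159 159 156 155 155 156 159
 90  80  90  38 160 158 158 158 159 135 147 145 155 181 183 179 178 180 170 151 158 157 157 156  47  94  82  95
 95  96  62  29 160 161 161 129 156 189 164 163 163 163 165 130 104 102 120 182 179 152 156 155  29  38  97  96
 95  96  34  30 107  94 159 185 163 163 164 163 163 163 163 163 164  95 104 109  90 178 164 162  31  37  98  97
 94 102  33  29 154 162 172 164 164 163 164 162 162 163 163 160 162 159 102 101  99 107 181 184  33  35  81  97
 95  30  27  22 170 117 164 163 163 164 162 163 164 162 162 161 161 163 102 104 103 102 107 183 110  33  29  96
 97  29  29 158 168 154 163 164 164 163 163 163 163 163 16
[... 3780 characters left out ...]
7  92  94  96  98 100 102 103 104 105 106 106 106 160 162  93  96  96  95  24  26
 22 159 168 163 167  99  92 166 166  99  96  99  98 102 103 104 104 102 156 161 105  97  99  97  97 100 106  26
 20  14 163 163 163 172  97  97  94 125 164 162 165 168 168 163 162 164  94  98 101  99  99  98  96  97  34  24
 20  19 112 163 161  82  96  99  98  98  98  99  99  99  98  99  99 100 100  98  97  97  98  97  98  95  21  24
 22  22 109  90 174  97  99  98 100  99 100  99  99  97  99  97  99  97  97  97  97  97  98  98  98 103  23  24
t 39.85 [ 0.4189 -0.1132  0.0234] yaw 0.337 tilt 17.97 roll 0.007
[ 0.0944  0.0112 -0.2495] mm 106.8
[ 0.2417 -0.4862  0.0222] mm 217.4
[ 0.2915 -0.3432  0.092 ] mm 183.8
```

Three balls show in the cup, at roughly (242,274), (239,250) and (261,259) in the wrist frame. I carry it to the large pan.

>>> {"name": "arm_command", "arguments": {
  "slide": [
    [0.01,0.001,-0.025],
    [0.02,0.002,-0.055],
    [0.024,0.003,-0.065],
    [0.02,0.002,-0.055],
    [0.02,0.002,-0.05],
    [0,0,0]
  ],
  "twist": [
    [0,0,0],
    [0,0,0],
    [0,0,0],
    [0,0,0],
    [0,0,0],
    [0,0,0]
  ],
  "jaw": [0.2,0.2,0.2,0.2,0.2,0.2]
}}

```text
t: 40.45
ee_pos: [0.4265, -0.1144, 0.1328]
orientation: [0.973, 0.167, 0.157, -0.022]
contact_force: [0.2, 0.7, -0.8]
opening: 0.512
grip_force: 20.6
```

>>> {"name": "arm_command", "arguments": {
  "slide": [
    [0.015,-0.03,0.001],
    [0.027,-0.054,0.002],
    [0.033,-0.067,0.003],
    [0.033,-0.067,0.003],
    [0.033,-0.067,0.003],
    [0.033,-0.067,0.003],
    [0.033,-0.067,0.003],
    [0.025,-0.05,0.003],
    [0.01,-0.018,0.001],
    [0,0,0]
  ],
  "twist": [
    [0,0,0],
    [0,0,0],
    [0,0,0],
    [0,0,0],
    [0,0,0],
    [0,0,0],
    [0,0,0],
    [0,0,0],
    [0,0,0],
    [0,0,0]
  ],
  "jaw": [0.2,0.2,0.2,0.2,0.2,0.2,0.2,0.2,0.2,0.2]
}}

```text
t: 41.45
ee_pos: [0.4488, 0.1027, 0.1494]
orientation: [0.973, 0.168, 0.154, -0.023]
contact_force: [1.1, -0.3, -1.2]
opening: 0.513
grip_force: 20.6
```

```bash
python3 - <<'E'
from h import *
import pickle
S,C=pickle.load(open("w8.pkl","rb")); print("pan w8",wonz(C,S,53*.64,155*.64,.055))
s=sense(); c=read_camera("wrist"); pickle.dump((s,c),open("w13.pkl","wb"))
for pan in((.527,.276,.055),):
    px=wproj(c,s,pan); print("pan px",px)
    a=np.linspace(0,6.28,13)[:-1]; print([wproj(c,s,(pan[0]+.05*np.cos(t),pan[1]+.05*np.sin(t),.055)).round(0).tolist() for t in a])
u,v=px.round().astype(int); g=cv2.cvtColor(c["color"],cv2.COLOR_RGB2GRAY)
y0,x0=max(v-70,0),max(u-90,0)
for r in g[y0:v+70:8,x0:u+90:6]: print(' '.join('%3d'%a for a in r))
print(x0,y0)
E
python3 go.py .5363 .2795 .14 .5363 .2795 .0765
```

```text
pan w8 [0.53042603 0.26990112 0.055     ]
pan px [105.59296679  85.32810353]
[[126.0, 40.0], [104.0, 42.0], [83.0, 55.0], [69.0, 76.0], [64.0, 99.0], [71.0, 120.0], [87.0, 134.0], [110.0, 134.0], [133.0, 121.0], [149.0, 98.0], [153.0, 72.0], [144.0, 51.0]]
 98  96  99  94  83  89  63  64  66  92 100 163 158 161 161 164 165 163 159 165 168 171 167 162 165 164 165 166 165 163
162 157 157 165 130 100  93  90  94 102 177 164 163 163 165 168 166 166 162 165 167 166 161 162 165 166 163 166 167 165
158 159 166 167 164 157 159 156  97 126 167 168 167 163 179 169 185 163 165 165 165 166 162 168 163 162 165 165 164 163
161 165 163 163 158 163 162 166 164 164 170 165 166 178 179 188 134 133 136 172 136 163 164 165 161 161 167 165 166 163
161 163 161 160 164 164 161 162 167 167 167 165 178 133 132 133 134 139 138 136 145 150 162 169 163 164 166 165 161 159
161 162 165 163 163 162 162 162 166 163 166 121 130 130 132 132 135 136 140 143 149 144  98 169 171 143 163 159 160 162
163 163 167 163 160 160 162 162 163 163 124 124 130 132 132 134 136 137 138 143 147 149 158 135 197 144 183 137 163 162
159
[... 754 characters left out ...]
84 124 130 129 131 128 136 136 139 144 155 116 196 194  99 162  96  76 107 106 170
168 167 169 165 175 178 179 182 183 183 185 115 128 136 132 132 132 142 121 110 192 193 115 168 110  76 107 104 134 166
167 167 166 190  30 180 180 182 182 185 185 185 190  83 114 113 144 197 190 189 191 128 182 125  76 112 107 176 163 168
164 164 164  29  81  33 134 180 182 183 184 185 185 186 187 134 188 188 189 189 144 164 132  78  98 106  94 169 167 166
165 163   7  79  80  80  64  30 183 182 183 184 185 185 186 187 189 156 188 155 186 137  77  81 105 101 165 166 163 163
16 15
t 41.5 [0.4486 0.1016 0.1493] yaw 0.3395 tilt 17.87 roll 0.007
[ 0.3314 -0.3466  0.1289] mm 198.6
[-0.0487 -0.0011  0.1511] mm 63.5
```

>>> {"name": "arm_command", "arguments": {
  "slide": [
    [0.0166,-0.0171,0.0065],
    [0.0397,-0.041,0.0155],
    [0.0513,-0.053,0.02],
    [0.0546,-0.0564,0.0213],
    [0.0546,-0.0564,0.0213],
    [0.0513,-0.053,0.02],
    [0.0397,-0.041,0.0155],
    [0.0232,-0.0239,0.009],
    [0,0,0],
    [0,0,0]
  ],
  "twist": [
    [0,0,0],
    [0,0,0],
    [0,0,0],
    [0,0,0],
    [0,0,0],
    [0,0,0],
    [0,0,0],
    [0,0,0],
    [0,0,0],
    [0,0,0]
  ],
  "jaw": [0.2,0.2,0.2,0.2,0.2,0.2,0.2,0.2,0.2,0.2]
}}

```text
t: 42.5
ee_pos: [0.5373, 0.2755, 0.1403]
orientation: [0.974, 0.166, 0.154, -0.022]
contact_force: [0.0, -0.4, -0.4]
opening: 0.511
grip_force: 20.6
```

```bash
python3 go.py .5363 .2785 .0775
```

```text
t 42.5 [0.5373 0.2755 0.1403] yaw 0.3363 tilt 17.87 roll 0.008
[-0.048  -0.0092  0.1494] mm 62.9
```

>>> {"name": "arm_command", "arguments": {
  "slide": [
    [-0.009,-0.002,0.028],
    [-0.013,-0.003,0.04],
    [-0.012,-0.002,0.038],
    [-0.009,-0.002,0.027],
    [-0.005,0,0.016],
    [0,0,0],
    [0,0,0]
  ],
  "twist": [
    [0,0,0],
    [0,0,0],
    [0,0,0],
    [0,0,0],
    [0,0,0],
    [0,0,0],
    [0,0,0]
  ],
  "jaw": [0.2,0.2,0.2,0.2,0.2,0.2,0.2]
}}

```text
t: 43.2
ee_pos: [0.537, 0.2796, 0.0785]
orientation: [0.974, 0.166, 0.155, -0.023]
contact_force: [-0.4, -0.5, -0.6]
opening: 0.511
grip_force: 20.6
```

>>> {"name": "arm_command", "arguments": {
  "slide": [
    [-0.001,0,0.0024],
    [-0.001,0,0.0024],
    [0,0,0]
  ],
  "twist": [
    [0,0,0],
    [0,0,0],
    [0,0,0]
  ],
  "jaw": [0.2,0.2,0.2]
}}

```text
t: 43.5
ee_pos: [0.5367, 0.2798, 0.0765]
orientation: [0.974, 0.166, 0.155, -0.023]
contact_force: [-0.3, -0.3, -0.3]
opening: 0.51
grip_force: 20.6
```

>>> {"name": "arm_command", "arguments": {
  "slide": [
    [-0.001,0,0.0024],
    [0,0,0]
  ],
  "twist": [
    [0,0,0],
    [0,0,0]
  ],
  "jaw": [0.2,0.2]
}}

```text
t: 43.7
ee_pos: [0.5369, 0.2799, 0.0755]
orientation: [0.974, 0.166, 0.155, -0.023]
contact_force: [-0.5, 0.0, 2.0]
opening: 0.51
grip_force: 20.8
```

>>> {"name": "arm_command", "arguments": {
  "slide": [
    [-0.001,0,0.0018],
    [0,0,0]
  ],
  "twist": [
    [0,0,0],
    [0,0,0]
  ],
  "jaw": [0.2,0.2]
}}

```text
t: 43.9
ee_pos: [0.5374, 0.2801, 0.0754]
orientation: [0.973, 0.166, 0.156, -0.023]
contact_force: [-1.4, -0.2, 7.0]
opening: 0.514
grip_force: 21.0
```

>>> {"name": "arm_command", "arguments": {
  "slide": [
    [0,0,0],
    [0,0,0],
    [0,0,0],
    [0,0,0],
    [0,0,0],
    [0,0,0],
    [0,0,0],
    [0,0,0],
    [0,0,0],
    [0,0,0]
  ],
  "twist": [
    [0,0,0],
    [0,0,0],
    [0,0,0],
    [0,0,0],
    [0,0,0],
    [0,0,0],
    [0,0,0],
    [0,0,0],
    [0,0,0],
    [0,0,0]
  ],
  "jaw": [0,-0.05,-0.1,-0.15,-0.2,-0.3,-0.5,-0.8,-1,-1]
}}

```text
t: 44.9
ee_pos: [0.5364, 0.2796, 0.0744]
orientation: [0.974, 0.166, 0.154, -0.023]
contact_force: [0.3, -0.1, -0.7]
opening: 1.001
grip_force: 0.0
```

>>> {"name": "arm_command", "arguments": {
  "slide": [
    [0,0,-0.03],
    [0,0,-0.06],
    [0,0,-0.08],
    [0,0,-0.08],
    [0,0,-0.08],
    [0,0,0],
    [0,0,0]
  ],
  "twist": [
    [0,0,0],
    [0,0,0],
    [0,0,0],
    [0,0,0],
    [0,0,0],
    [0,0,0],
    [0,0,0]
  ],
  "jaw": [-1,-1,-1,-1,-1,-1,-1]
}}

```text
t: 45.6
ee_pos: [0.4978, 0.2672, 0.2013]
orientation: [0.973, 0.166, 0.155, -0.024]
contact_force: [0.6, 0.1, -0.2]
opening: 0.997
grip_force: 0.0
```

```bash
python3 - <<'E'
from h import *
import pickle
s=sense(); c=read_camera("wrist"); t=read_camera("top"); print(s["t"],s["ee_pos"])
d0=pickle.load(open("c0.pkl","rb"))
print("pan px",wproj(c,s,(.527,.275,.055)),"rim exp",wproj(c,s,(.528,.2755,.097)))
u,v=wproj(c,s,(.528,.2755,.09)).round().astype(int); g=cv2.cvtColor(c["color"],cv2.COLOR_RGB2GRAY)
for r in g[max(v-60,0):v+60:5,max(u-75,0):u+75:5]: print(' '.join('%3d'%a for a in r))
# bystanders unchanged in top view?
for n,q in(("vial",(.678,.245,.05)),("petri",(.709,.153,.01)),("jar",(.641,-.300,.04)),("small",(.497,-.36,.02)),("green",(.378,-.397,.02))):
    a,b=proj(t,q)[0].round().astype(int); sl=np.s_[b-9:b+10,a-9:a+10]; print(n,np.abs(t["color"][sl].astype(int)-d0["top"]["color"][sl]).mean().round(1))
E
```

```text
45.6 [0.49776897 0.26720163 0.20129786]
pan px [249.13713236 189.2111223 ] rim exp [249.28748002 188.69452222]
160 157 157 156 157 157 157 156 143 151 189 189 189 187 158 168 128 157 156 156 153 153 155 157 158 158 153 153 157 159
156 156 156 158 157 156 155 134 185 190 189 188 188 189 189 155 186 152 144 158 154 157 158 153 156 157 153 154 154 157
158 157 160 158 155 155 159 168 172 189 189 189 189 196 153 158 163 145 165 129 157 153 155 156 155 152 150 152 151 158
157 156 154 157 154 158 149 151 189 190 191 142 167 163 162 167 158 155 161 144 153 143 154 156 153 151 152 152 150 158
155 157 157 156 151 132 187 191 188 140 163 162 165 161 161 161 161 159 151 157 152 164 130 155 152 153 151 153 150 157
153 158 158 155 156 169 172 188 134 164 160 163 162 160 160 158 156 155 159 151 148 150 179 150 154 154 152 152 154 156
156 157 159 157 151 148 187 161 151 159 160 160 160 157 160 158 155 153 153 152 151 143 150 144 158 122 155 155 153 155
155 155 159 136 187 187 188 154 159 156 157 154 160 158 182 177 153 151 153 150 147 151 145 113 158 170 148 163 156 154
157 159 161 169 170 186 124 1
[... 1241 characters left out ...]
9 117 143 138 135  97 175 103 133 160 157 155 155
175 173 174 174 173 172 173 173 173 120 134 137 140 135 139 133 140 138 139 138 137 157 175 152 142 169 151 159 157 159
167 174 173 172 172 172 172 171 173 171 179 136 135 140 136 136 135 134 137 118 167 175 179 157  79 159 158 158 157 159
 42  19 176 172 172 172 172 171 171 171 172 172 176 117 104 105  94 136 166 175 174 175 116 129 162 157 153 155 156 160
 87  50  44 169 171 171 171 172 172 171 172 172 172 172 127 172 176 176 175 175 175 145 138 164 155 155 154 153 157 157
 86  87  91  42  11 173 171 171 171 171 171 170 171 171 171 173 144 177 175 174 175 156  86 156 155 157 156 157 157 155
vial 10.8
petri 10.7
jar 10.2
small 10.7
green 8.3
```

```bash
python3 -c "
from h import *
print(close_job())"
```

```text
the job is handed in; nothing more can be done
None
```

I handed the job in at about 46 s of the 72 s allowed: three balls went into the cup in three clockwise turns, the gate is shut, and the cup stands upright on the large pan with its balls. The handle stopped about 0.1 rad short of the orange tab's centre line, and one nudge to correct it made no measurable difference.

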